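# Unsnap the kit box's cover and hang it up as a shelf

### The job

Take the green cover off the white kit box: press its orange snap tab inward while lifting the cover off. Lay the cover right side up on the blue practice sheet and let go, then take it again clear of the tab (its white rib is made for this) and hang it on the grey slotted stand as a shelf: both steel hooks through the upper pair of slots, pushed down until they lock, and let go. Leave the bottles and pots alone.

Things in the scene. Friction and masses are not known exactly. Their poses are not given: they have to be found in the camera images.
- kit_box: White open kit box, fixed to the table, 158 x 84 x 70 mm (x, y, z), walls 4 mm; origin: centre of its underside, z up. Its +x end wall has a window with a 4.5 mm catch strip above it, under which the cover's snap tab grips. It stands to the robot's left or right, the stand on the other side.
- cover: Green cap-shaped cover, loose, 0.16 to 0.28 kg, 170 (x) x 97 (y) mm, skirt all round; origin: centre of the skirt's lower edge, z up; flat top face at z = 34 mm, with 3.5 mm lips along its sides. Starts snapped on the box, frame parallel to the box's, origin 40 mm above the box's; 1.5 mm play round the box. Mass centre about x = 5, y = 0.
- tab (a joint): Orange snap tab of the cover: 0 = free (latched), 0.008 m = fully pressed, along the cover's -x toward the green thumb post. Spring: 1.5 N to start, 5.5 N fully in; the catch lets go beyond about 5.5 mm. Pinching tab and post together from above (23 mm across free, 15 mm pressed) does it and holds the cover. Catch is clear after rising 10 mm, the skirt after 35 mm.
- pinch (a point): Point on the cover at (61.5, 0, 50) mm in its frame, 16 mm above the flat top, between thumb post and tab. Green post (36 mm of free space to the rib): x 50 to 60 mm, 26 mm wide (y), z 34 to 62 mm. Orange tab lever: x 69 to 73 mm when free, 22 mm wide, up to z = 64 mm, down to z = 12 mm inside the box.
- rib (a point): Centre of the cover's white carry rib, at (-8, 0, 48) mm in the cover's frame: 44 mm long (x), 14 mm thick (y), z 34 to 62 mm.
- hooks (a point): Point midway between the cover's two steel hooks, at (87.5, 0, 26) mm in its frame. Hooks at y = +-30 mm on the +x end face (x = 85 mm), 8 mm wide: a tongue, z 26 to 34 mm, out to x = 98 mm, and a down-turned tip at its end, lowest z = 14 mm; space between tip and end face 7 mm at the top, 8.5 mm at the bottom.
- stand: Grey slotted stand, fixed; origin: centre of its underside, z up. Base about 185 x 120 x 8 mm. Upright at its +x end, 5 mm thick (x 86 to 91 mm), 120 mm wide, 208 mm high, two rows of two slots at y = +-30 mm, each 16 mm wide, 30 mm high: z 60 to 90 and z 140 to 170 mm.
- slots (a point): Midpoint of the stand's two upper slots at their lower edges, mid-thickness: (88.5, 0, 140) mm in its frame. The cover comes from the stand's -x side, frames parallel: tips through the slots, then down 12 mm or more until the tongues rest on the lower edges; hung, its end face is at the upright, its origin about 114 mm above the stand's, drooping a few degrees.
- sheet: Blue practice sheet lying fixed on the table between box and stand, 297 (x) x 210 (y) x 5 mm; origin: centre of its underside.
- polish_red: Red nail polish bottle with black cap, 27 x 34 x 74 mm, a bystander; origin under its centre.
- polish_blue: Blue nail polish bottle with grey cap, 27 x 34 x 88 mm, a bystander; origin under its centre.
- round_pot: Clear round pot, 63 mm across, 57 mm high, a bystander; origin under its centre.
- jar: White powder jar, 52 mm across, 45 mm high, a bystander; origin under its centre.

How it is judged (in metres and radians):
On the way, in this order (a step that is already met when the one before it is completed fails the run):
1. the cover rises off the box with its tab pressed in (value of joint tab above 0.003 m and z of cover in the frame of kit_box above 0.055 m), for 0.05 s.
2. the cover lies right side up on the practice sheet, let go (contact force between cover and sheet above 0.3 N and contact force between cover and the fingers below 0.1 N and angle between cover's own z axis and vertical below 0.15 rad and height (world z) of cover below 0.02 m and linear speed of cover below 0.03 m/s), for 0.2 s.
At the end, for the whole second after the job is handed in: The cover hangs at rest on the stand, right side up, both hooks down in the upper pair of slots: hook point within 4 mm in height, 8 mm sideways and 6 mm in depth of the slot point, tilted and turned by less than 0.2 rad, released (z of hooks in the frame of slots between -0.004 and 0.004 m and y of hooks in the frame of slots between -0.008 and 0.008 m and x of hooks in the frame of slots between -0.006 and 0.006 m and angle between the x axis of cover and the x axis of stand, either way round below 0.2 rad and angle between cover's own z axis and vertical below 0.2 rad and contact force between cover and stand above 0.5 N and linear speed of cover below 0.02 m/s and angular speed of cover below 0.2 rad/s); the robot touches nothing.
It fails at once if a bystander is moved by more than 30 mm (distance of any of polish_red, polish_blue, round_pot, jar from where it was at the start of the episode above 0.03 m).
It also fails if it takes over 62 s, if anything falls off the work surface, if the arm or the gripper's body presses on something with over 40 N, if the wrist force passes 120 N, or if a joint passes its speed limit or range.

### The arm

A 6-joint arm with a two-finger parallel gripper is mounted at the origin on the work surface; the furniture and walls round the work are solid. World frame = base frame: x ahead of the robot, y to its left, z up, the work surface at z = 0. Lengths are in mm, angles in degrees, forces in N, time in s.
With the tool pointing down it reaches from about 300 to 775 mm from the base axis. Payload 14.6 kg.
Tool frame: the origin (TCP) lies at the very end of the fingers, on their centre line; the grasp point (between the pads) lies 19 mm behind it; z points along the fingers, y is the direction in which the jaws open and shut (so a half turn about z gives the same grasp; the last joint's range is limited). The gripper opens to 94 mm and grips with 3 to 60 N. Pads are 16 mm wide; open, the fingers measure 119 mm over their backs; the gripper's body (75 mm by 177 mm) begins 78 mm behind the grasp point.
Start: joints at [-69.076, 17.183, 87.147, -0, 75.671, -3.816], TCP at [230.17, -499.511, 205.446] pointing down, gripper open.
Joint ranges: [-173.82, 173.82], [-45.26, 126.66], [13.44, 144.39], [-59.66, 239.66], [0, 175.72], [-146.38, 146.38]. Speed limits (degrees/s): [127.2, 127.2, 147.25, 180, 180, 180].

### API

Orientations are given as a 3x3 rotation matrix whose columns are the frame's x, y, z axes.
In Python, from cell import ctrl gives the robot as it stands. The module is installed in compiled form; this text tells all that it offers.
- The arm moves only by the tool move_arm, never from a script. Its argument "plan" is a list of rows, each an object with "jaw": the finger opening in m, from 0 to 0.094; "linear": the shift along the tool's x, y, z in m, a list of three; "angular": the turn, a rotation vector about the tool's x, y, z in degrees, a list of three. In form: [{"jaw": jaw, "linear": [x, y, z], "angular": [ax, ay, az]}, ...]. A call has exactly 10 rows; each row shifts and turns the pose as measured when the row begins, along the tool's axes as they then stand; what a row does not reach is not made up. A row lasts 1/10 s, in which the tool goes at most 50 mm and 8.59 degrees, less where a joint would pass 70% of its speed; a pose out of reach is approached as far as the arm can. A call is refused whole if a number of a shift passes 0.05 or a number of a turn 8.59, either way. A call with a gripper value outside its range is refused whole. The fingers move at their own pace and stop on an object; "squeeze" is the grip in N (left out, the last holds). Time passes only in rows, so rows that do not move let the fingers close, or fill a call up. It gives the time, the measured TCP pose, the force and the opening at its end, in the units of the state.
- ctrl.state(): the state, without advancing time (a new reading comes with each control period).
- ctrl.camera(name): name is "scene" or "side" or "wrist"; returns the picture (420x560x3 uint8, red, green, blue); there is no depth.
- ctrl.calibration(name): a dict with "fx", "fy", "cx", "cy" (pixels), "rvec" (rotation vector, rad) and "tvec" (3), from world to camera coordinates, as OpenCV has them. Camera axes: x right, y down, z forward; pixel columns grow to the right and rows downward; lengths in mm; the calibration is good to about 2 mm. A picture is of the moment at which its call begins: read the wrist's pose just before it. calibration takes no time and is no camera call; for the wrist camera it gives the pose at the moment of the call.
- ctrl.hand_in(): hands the job in, once; it reports no verdict.
The state is a dict: "time_s": time; "joint_pos": joint angles; "qvel": joint speeds; "tau": joint torques, N m; "position": TCP position; "tcp_rot": TCP orientation; "wrist_force": force on the tool from outside, world axes, zero at the start; "torque": the same for the moment, N m; "grip_width": opening from 0.0 (shut) to 1.0 (fully open).
Only numpy, scipy, OpenCV 4.12 (cv2) and the standard library are available. Lean on these libraries where they do the work, as an engineer would, in place of code of your own. Each camera call takes 0.05 s, during which the arm holds its last target.

## Working session

There is one attempt and no reset: what is moved stays moved. The work goes in short steps, Python scripts to look and compute and a tool call to move; the robot and the scene stay as the last step left them, time stands still between calls to the robot, and variables do not carry over. Pictures are saved under pics/ and viewed, and the job is handed in when it is done.

Besides the shell and the picture viewer there is one more tool, called as name([rows], argument=value, ...), one row to a line, values as JSON. move_arm: Moves the arm, as the interface text tells. Its arguments: {"type":"object","properties":{"plan":{"type":"array"},"squeeze":{"type":"number"}},"required":["plan"]}

```bash
mkdir -p pics; cat > h.py <<'E'
import numpy as np, cv2
from cell import ctrl
def snap(n,f):
    c=ctrl.calibration(n); im=ctrl.camera(n); cv2.imwrite('pics/'+f+'.png',im[:,:,::-1]); return im,c
def P(c):
    R=cv2.Rodrigues(np.array(c['rvec'],float))[0]; t=np.array(c['tvec'],float).ravel(); return R,t
def proj(c,X):
    K=np.array([[c['fx'],0,c['cx']],[0,c['fy'],c['cy']],[0,0,1]])
    return cv2.projectPoints(np.array(X,float).reshape(-1,3),np.array(c['rvec'],float),np.array(c['tvec'],float),K,None)[0].reshape(-1,2)
def onz(c,u,v,z):
    R,t=P(c); d=R.T@np.array([(u-c['cx'])/c['fx'],(v-c['cy'])/c['fy'],1]); o=-R.T@t
    return o+d*(z-o[2])/d[2]
E
python3 - <<'E'
from h import *
import json
for n in('scene','side','wrist'):
    im,c=snap(n,n+'0'); json.dump({k:np.array(v).ravel().tolist() if np.ndim(v) else float(v) for k,v in c.items()},open(n+'0.json','w')); R,t=P(c); print(n,c['fx'],-R.T@t)
print(ctrl.state())
E
```

```text
scene 416.37402628132696 [-198.73051323  513.38195131  620.10485922]
side 440.35826756989024 [ 499.55196788 -818.73151459  725.52559156]
wrist 330.5418638055454 [ 293.45965988 -470.68468887  384.04834274]
{'time_s': 0.15, 'joint_pos': array([-6.90749132e+01,  1.72095936e+01,  8.71718837e+01,  1.66825397e-03,
        7.56714060e+01, -3.81736672e+00]), 'qvel': array([ 0.0089744 , -0.1546779 , -0.11643788,  0.03508586, -0.03691404,
        0.05001297]), 'tau': array([-8.34419061e-04, -5.31961405e+01, -3.52817237e+01,  7.07465317e-02,
        2.35867681e-02, -1.05920462e-04]), 'position': array([ 230.11547057, -499.32185211,  205.00625497]), 'tcp_rot': array([[ 9.08201343e-01,  4.18533426e-01, -3.03292058e-04],
       [ 4.18533526e-01, -9.08200929e-01,  8.72190363e-04],
       [ 8.95906919e-05, -9.19062353e-04, -9.99999574e-01]]), 'wrist_force': array([-0.620163  ,  0.70206279,  0.4301614 ]), 'torque': array([ 0.00208095, -0.07448992,  0.06798623]), 'grip_width': 0.9953649499289974}
```

View pics/scene0.png

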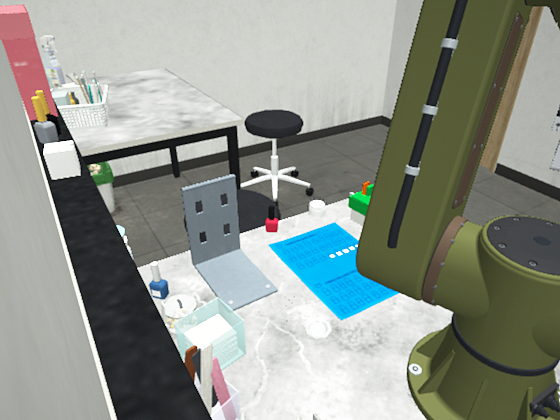

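View pics/side0.png

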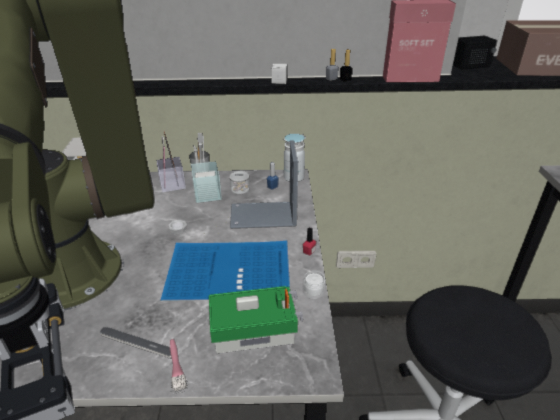

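View pics/wrist0.png

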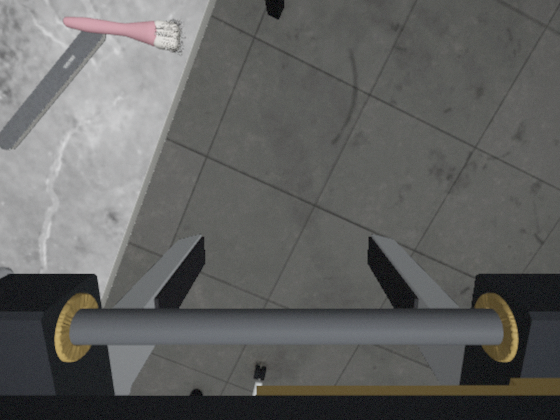

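```bash
python3 - <<'E'
import cv2
im=cv2.imread('pics/side0.png')
cv2.imwrite('pics/c1.png',cv2.resize(im[270:360,195:335],None,fx=5.6,fy=5.6,interpolation=cv2.INTER_CUBIC))
cv2.imwrite('pics/c2.png',cv2.resize(im[130:240,200:330],None,fx=5.4,fy=5.4,interpolation=cv2.INTER_CUBIC))
E
```

```text
(no output)
```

View pics/c1.png

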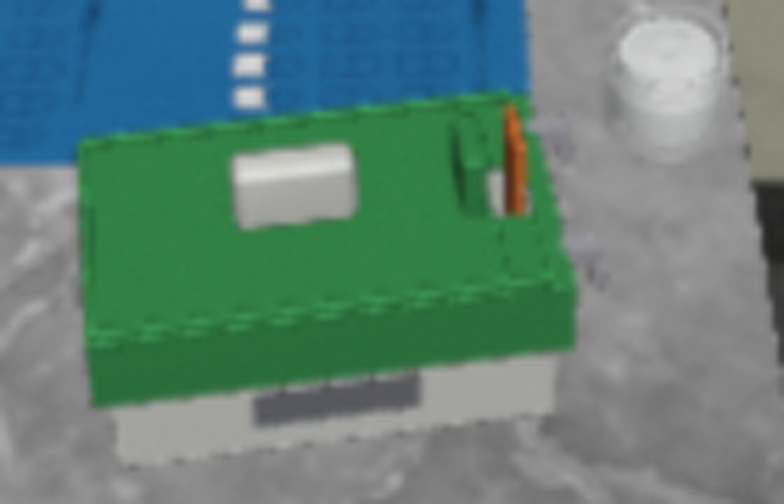

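View pics/c2.png

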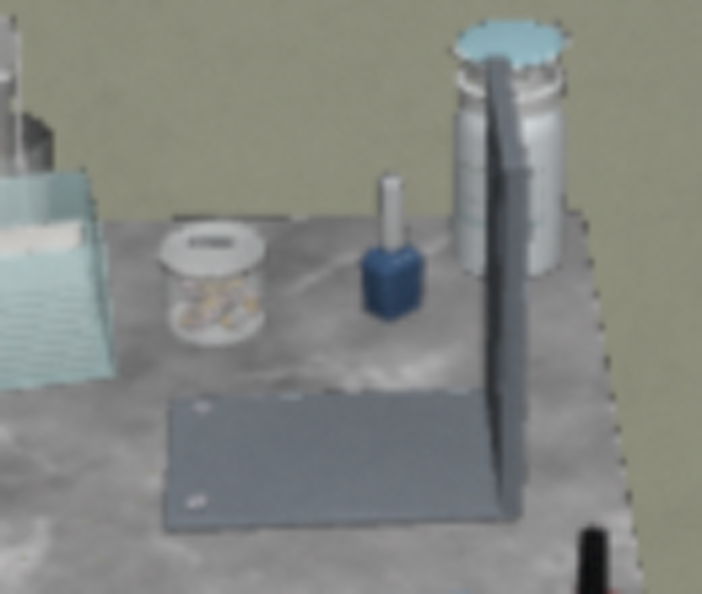

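```bash
python3 - <<'E'
import cv2
im=cv2.imread('pics/scene0.png')
cv2.imwrite('pics/c3.png',cv2.resize(im[165:310,170:290],None,fx=4,fy=4,interpolation=cv2.INTER_CUBIC))
E
```

```text
(no output)
```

View pics/c3.png

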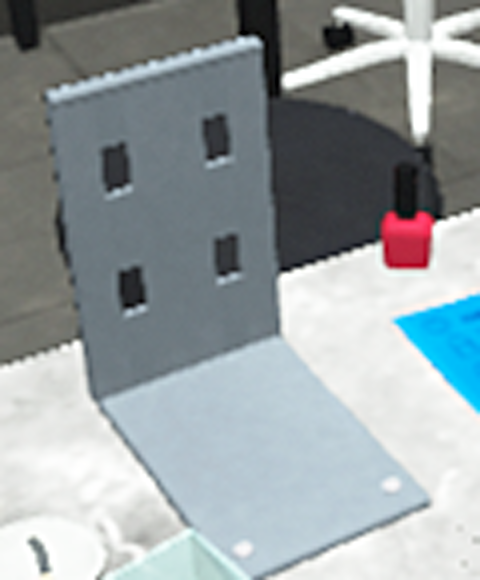

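```bash
cat > fit.py <<'E'
from h import *
import json
from scipy.optimize import least_squares
S=json.load(open('scene0.json'));D=json.load(open('side0.json'))
def W(p,X):
    a=p[2];X=np.array(X,float);c,s=np.cos(a),np.sin(a)
    return np.c_[p[0]+c*X[:,0]-s*X[:,1],p[1]+s*X[:,0]+c*X[:,1],X[:,2]]
def fit(obs,p0,name):
    def r(p):
        return np.concatenate([(proj(c,W(p,m))-np.array(u)).ravel() for c,m,u in obs])
    s=least_squares(r,p0,loss='soft_l1'); rr=r(s.x).reshape(-1,2)
    print(name,s.x[:2].round(2),np.degrees(s.x[2]).round(2)); print(rr.round(1).tolist())
    return s.x
c1=lambda L:[(u/5.6+195,v/5.6+270) for u,v in L]
c2=lambda L:[(u/5.4+200,v/5.4+130) for u,v in L]
c3=lambda L:[(u/4+170,v/4+165) for u,v in L]
m=[(-85,-48.5,40),(85,-48.5,40),(-85,-48.5,77.5),(85,-48.5,77.5),(-85,48.5,77.5),(85,48.5,77.5),(-79,-42,0),(79,-42,0),(71,11,104),(-30,0,102),(14,0,102)]
u=c1([(93,405),(573,347),(92,332),(572,285),(80,143),(520,95),(120,465),(553,412),(512,105),(237,168),(352,160)])
box=fit([(D,m,u)],[450,-300,0],'box')
ms=[(86,60,208),(86,-60,208),(86,60,8),(86,-60,8)]+[(86,y,z) for y in(30+8,30-8,-22,-38) for z in (170,140)]
us=c3([(52,103),(262,47),(100,400),(280,335),(102,147),(107,197),(128,143),(132,188),(203,118),(208,165),(226,113),(232,158)])
md=[(91,-60,208),(91,-60,0),(91,60,208)]
ud=c2([(527,170),(521,522),(508,58)])
st=fit([(S,ms,us),(D,md,ud)],[450,200,0],'stand both')
fit([(S,ms,us)],[450,200,0],'stand scene')
fit([(D,md,ud)],[450,200,0],'stand side')
# sheet
print('sheet', [onz(D,x,y,5)[:2].round(0) for x,y in((175,243),(289,242),(290,297),(165,296))])
for n,(x,y,z) in dict(jar=(314,279,45),pot=(240,176,57),red=(309,247,20),blue=(272,183,20)).items(): print(n,onz(D,x,y,z)[:2].round(0))
E
python3 fit.py
```

```text
box [ 457.22 -200.34] 7.2
[[-0.3, 0.9], [0.6, 1.0], [-1.9, 0.8], [1.2, -1.0], [-0.7, -1.8], [2.0, -1.9], [-0.3, 0.3], [0.3, 0.4], [-0.2, 0.3], [-1.2, -0.8], [0.6, -1.8]]
stand both [469.41 230.17] 2.35
[[0.2, -1.7], [-0.7, -2.3], [-0.6, 0.0], [-0.1, -1.0], [-0.3, 0.3], [0.1, -0.3], [0.2, -0.8], [0.6, -0.2], [-0.1, -0.2], [-0.3, -0.2], [0.6, -0.9], [0.1, -0.5], [-2.0, -2.0], [-2.1, -0.5], [-2.6, -1.5]]
stand scene [467.19 232.42] 1.42
[[-0.0, -1.3], [-0.4, -1.6], [-0.8, 0.4], [0.2, -0.2], [-0.4, 0.7], [-0.0, 0.1], [0.1, -0.4], [0.5, 0.3], [-0.0, 0.4], [-0.2, 0.4], [0.8, -0.3], [0.3, 0.1]]
stand side [475.24 224.18] 1.46
[[0.2, -0.6], [-0.2, 1.1], [-0.0, -0.4]]
sheet [array([243., 101.]), array([544.,  97.]), array([ 538., -104.]), array([253., -94.])]
jar [592. -90.]
pot [405. 362.]
red [594.  56.]
blue [503. 379.]
```

```bash
cat > mv.py <<'E'
import sys
from h import *
from scipy.spatial.transform import Rotation as Ro
def down(yaw):
    a=np.radians(yaw);c,s=np.cos(a),np.sin(a); return np.array([[c,s,0],[s,-c,0],[0,0,-1.]])
def plan(tx,ty,tz,yaw,n):
    st=ctrl.state(); p=np.array(st['position']);R=np.array(st['tcp_rot'])
    dw=np.array([tx,ty,tz])-p
    rv=Ro.from_matrix(R.T@down(yaw)).as_rotvec()
    print('t',round(st['time_s'],2),'p',p.round(1),'yaw',np.degrees(np.arctan2(R[1,0],R[0,0])).round(2),'tilt',R[:2,2].round(4),'F',np.array(st['wrist_force']).round(1),'w',round(st['grip_width']*94,1))
    print('rotvec/row',(np.degrees(rv)/n).round(2))
    Rk=R.copy()
    for k in range(n):
        print(k,((Rk.T@dw)/n/1000).round(4).tolist()); 
        if np.linalg.norm(rv)<2e-2: break
        Rk=Rk@Ro.from_rotvec(rv/n).as_matrix()
if __name__=='__main__': plan(*map(float,sys.argv[1:5]),int(sys.argv[5]))
E
python3 mv.py 510 -250 300 97.2 10
```

```text
t 0.15 p [ 230.1 -499.3  205. ] yaw 24.74 tilt [-0.0003  0.0009] F [-0.6  0.7  0.4] w 93.6
rotvec/row [-0.   -0.   -7.25]
0 [0.0359, -0.0109, -0.0095]
1 [0.0369, -0.0063, -0.0095]
2 [0.0374, -0.0016, -0.0095]
3 [0.0374, 0.0031, -0.0095]
4 [0.0367, 0.0078, -0.0095]
5 [0.0354, 0.0124, -0.0095]
6 [0.0335, 0.0167, -0.0095]
7 [0.0312, 0.0208, -0.0095]
8 [0.0283, 0.0246, -0.0095]
9 [0.025, 0.028, -0.0095]
```

move_arm([
  {"jaw": 0.094, "linear": [0.036, -0.011, -0.0095], "angular": [0, 0, -7.25]},
  {"jaw": 0.094, "linear": [0.037, -0.006, -0.0095], "angular": [0, 0, -7.25]},
  {"jaw": 0.094, "linear": [0.0375, -0.0015, -0.0095], "angular": [0, 0, -7.25]},
  {"jaw": 0.094, "linear": [0.0375, 0.003, -0.0095], "angular": [0, 0, -7.25]},
  {"jaw": 0.094, "linear": [0.0365, 0.008, -0.0095], "angular": [0, 0, -7.25]},
  {"jaw": 0.08, "linear": [0.0355, 0.0125, -0.0095], "angular": [0, 0, -7.25]},
  {"jaw": 0.07, "linear": [0.0335, 0.0165, -0.0095], "angular": [0, 0, -7.25]},
  {"jaw": 0.06, "linear": [0.031, 0.021, -0.0095], "angular": [0, 0, -7.25]},
  {"jaw": 0.05, "linear": [0.028, 0.0245, -0.0095], "angular": [0, 0, -7.25]},
  {"jaw": 0.042, "linear": [0.025, 0.028, -0.0095], "angular": [0, 0, -7.25]},
])

```text
time_s: 1.15
position: [512.3, -237.3, 300.4]
tcp_rot: [[-0.167, 0.986, -0.004], [0.986, 0.167, 0.006], [0.007, -0.003, -1.0]]
wrist_force: [-0.3, -1.0, 0.1]
grip_width: 0.61
```

```bash
python3 - <<'E'
from h import *
import json
im,c=snap('wrist','w1'); json.dump({k:np.array(v).ravel().tolist() if np.ndim(v) else float(v) for k,v in c.items()},open('w1.json','w'))
E
python3 mv.py 518 -192.6 120 97.2 10
```

```text
t 1.2 p [ 515.5 -233.9  301.8] yaw 100.29 tilt [-0.0022  0.0064] F [3.1 2.3 1.1] w 53.4
rotvec/row [-0.01 -0.04  0.31]
0 [0.0039, 0.001, 0.0182]
1 [0.0039, 0.001, 0.0182]
2 [0.0039, 0.001, 0.0182]
3 [0.0039, 0.0009, 0.0182]
4 [0.004, 0.0009, 0.0182]
5 [0.004, 0.0009, 0.0182]
6 [0.004, 0.0009, 0.0182]
7 [0.004, 0.0008, 0.0182]
8 [0.004, 0.0008, 0.0182]
9 [0.004, 0.0008, 0.0182]
```

View pics/w1.png

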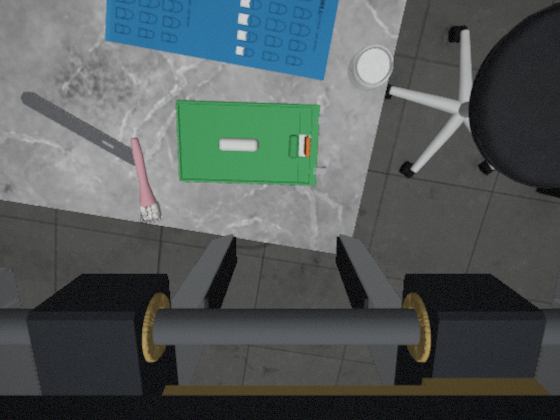

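```bash
python3 - <<'E'
from h import *
import json
im,c=snap('wrist','w2'); c2=ctrl.calibration('wrist');print(P(c)[1]-P(c2)[1]);json.dump({k:np.array(v).ravel().tolist() if np.ndim(v) else float(v) for k,v in c.items()},open('w2.json','w'))
cv2.imwrite('pics/c4.png',cv2.resize(im[85:200,160:340,::-1],None,fx=4.4,fy=4.4,interpolation=cv2.INTER_CUBIC))
E
```

```text
[ 0.54540526 -2.40749477  0.01175911]
```

View pics/c4.png

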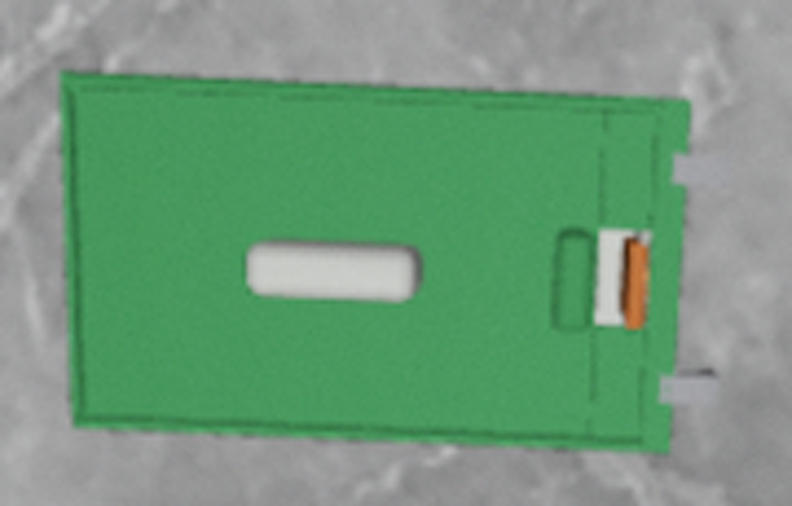

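```bash
cat > fw.py <<'E'
from fit import *
Wc=json.load(open('w2.json'))
m=[(-85,48.5,75.5),(85,48.5,75.5),(-85,-48.5,75.5),(85,-48.5,75.5),(-30,0,102),(14,0,102),(71,0,104)]
u=[(a/4.4+160,b/4.4+85) for a,b in [(62,73),(690,102),(75,425),(668,452),(247,270),(418,274),(636,283)]]
fit([(Wc,m,u)],[450,-200,.1],'box wrist')
E
python3 fw.py | grep -A1 'box'; python3 mv.py 518 -192 200 97.2 5
```

```text
box [ 457.22 -200.34] 7.2
[[-0.3, 0.9], [0.6, 1.0], [-1.9, 0.8], [1.2, -1.0], [-0.7, -1.8], [2.0, -1.9], [-0.3, 0.3], [0.3, 0.4], [-0.2, 0.3], [-1.2, -0.8], [0.6, -1.8]]
--
box wrist [ 458.24 -197.12] 7.95
[[-0.9, -0.7], [1.1, -1.1], [-0.8, 1.0], [1.1, 0.5], [-0.4, -0.4], [-0.3, 0.4], [0.6, 0.5]]
t 1.25 p [ 513.8 -235.8  300.8] yaw 99.79 tilt [-0.0031  0.006 ] F [ 0.1 -0.6  0.3] w 49.3
rotvec/row [-0.02 -0.07  0.52]
0 [0.0084, 0.0023, 0.0202]
1 [0.0084, 0.0023, 0.0202]
2 [0.0084, 0.0022, 0.0202]
3 [0.0085, 0.0021, 0.0202]
4 [0.0085, 0.002, 0.0202]
```

move_arm([
  {"jaw": 0.042, "linear": [0.0055, 0.0016, 0.019], "angular": [0, -0.04, 0.27]},
  {"jaw": 0.042, "linear": [0.0055, 0.0016, 0.019], "angular": [0, -0.04, 0.27]},
  {"jaw": 0.042, "linear": [0.0055, 0.0016, 0.019], "angular": [0, -0.04, 0.27]},
  {"jaw": 0.042, "linear": [0.0055, 0.0016, 0.019], "angular": [0, -0.04, 0.27]},
  {"jaw": 0.042, "linear": [0.0055, 0.0016, 0.019], "angular": [0, -0.04, 0.27]},
  {"jaw": 0.042, "linear": [0.0055, 0.0016, 0.019], "angular": [0, -0.04, 0.27]},
  {"jaw": 0.042, "linear": [0.0055, 0.0016, 0.019], "angular": [0, -0.04, 0.27]},
  {"jaw": 0.042, "linear": [0.0055, 0.0016, 0.018], "angular": [0, -0.04, 0.27]},
  {"jaw": 0.042, "linear": [0, 0, 0], "angular": [0, 0, 0]},
  {"jaw": 0.042, "linear": [0, 0, 0], "angular": [0, 0, 0]},
])

```text
time_s: 2.25
position: [515.5, -191.2, 141.8]
tcp_rot: [[-0.119, 0.993, -0.007], [0.993, 0.119, 0.001], [0.002, -0.007, -1.0]]
wrist_force: [0.2, 0.0, 0.1]
grip_width: 0.448
```

```bash
python3 mv.py 519 -190.4 82 97.6 8; python3 - <<'E'
from h import *
import json
im,c=snap('wrist','w3');print(np.array(c['tvec'])-np.array(ctrl.calibration('wrist')['tvec']));json.dump({k:np.array(v).ravel().tolist() if np.ndim(v) else float(v) for k,v in c.items()},open('w3.json','w'))
E
```

```text
t 2.25 p [ 515.5 -191.2  141.8] yaw 96.85 tilt [-0.0069  0.0008] F [0.2 0.  0.1] w 42.1
rotvec/row [-0.05 -0.01 -0.09]
0 [0.0, 0.0005, 0.0075]
[-0.02798083 -0.01654632 -0.00883188]
```

View pics/w3.png

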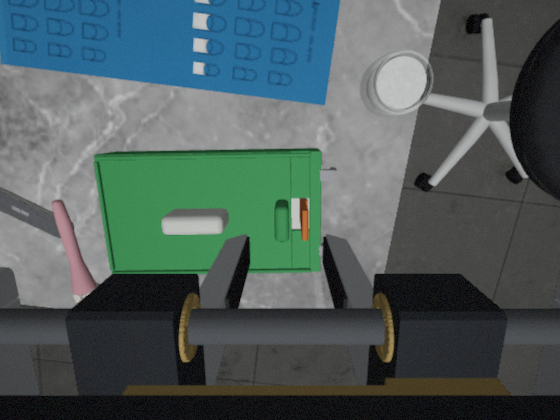

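```bash
python3 - <<'E'
import cv2
im=cv2.imread('pics/w3.png')
cv2.imwrite('pics/c5.png',cv2.resize(im[140:285,85:345],None,fx=3,fy=3,interpolation=cv2.INTER_CUBIC))
E
```

```text
(no output)
```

View pics/c5.png

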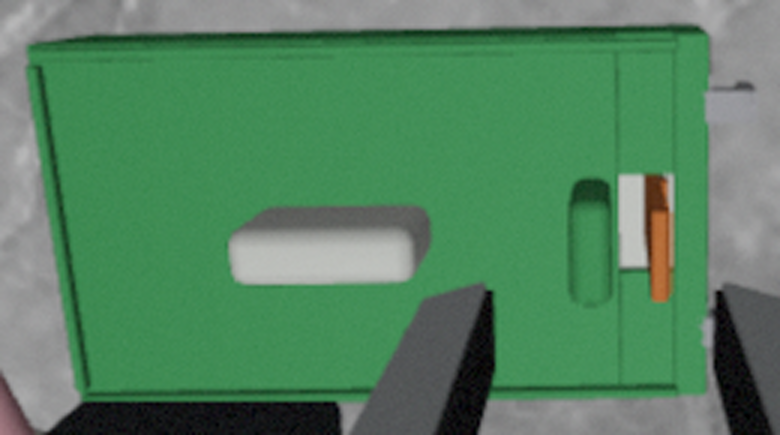

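```bash
cat > fw.py <<'E'
from fit import *
Wc=json.load(open('w3.json'))
m=[(-85,48.5,77.5),(85,48.5,77.5),(-85,-48.5,77.5),(85,-48.5,77.5),(-30,0,102),(14,0,102),(71,0,104),(55,0,102)]
u=[(a/3+85,b/3+140) for a,b in [(30,47),(708,36),(82,395),(706,392),(230,257),(413,257),(660,254),(592,257)]]
p=fit([(Wc,m,u)],[450,-200,.1],'box wrist')
print(W(p,[(61.5,0,90)]))
E
python3 fw.py | grep -A3 'box w'
```

```text
box wrist [ 457.94 -196.65] 7.85
[[-4.3, -1.3], [1.8, -1.5], [-2.4, 4.5], [1.4, 2.8], [-1.7, 0.8], [0.5, -0.1], [0.6, 0.6], [0.0, -0.9]]
[[ 518.86842016 -188.24820824   90.        ]]
```

move_arm([
  {"jaw": 0.042, "linear": [0.001, 0.002, 0.005], "angular": [-0.2, 0, -0.5]},
  {"jaw": 0.042, "linear": [0.001, 0.002, 0.007], "angular": [-0.2, 0, -0.5]},
  {"jaw": 0.042, "linear": [0, 0, 0.009], "angular": [0, 0, 0]},
  {"jaw": 0.042, "linear": [0, 0, 0.009], "angular": [0, 0, 0]},
  {"jaw": 0.042, "linear": [0, 0, 0.009], "angular": [0, 0, 0]},
  {"jaw": 0.042, "linear": [0, 0, 0.007], "angular": [0, 0, 0]},
  {"jaw": 0.042, "linear": [0, 0, 0.005], "angular": [0, 0, 0]},
  {"jaw": 0.042, "linear": [0, 0, 0.003], "angular": [0, 0, 0]},
  {"jaw": 0.042, "linear": [0, 0, 0], "angular": [0, 0, 0]},
  {"jaw": 0.042, "linear": [0, 0, 0], "angular": [0, 0, 0]},
])

```text
time_s: 3.3
position: [520.0, -189.7, 84.6]
tcp_rot: [[-0.137, 0.991, 0.003], [0.991, 0.137, 0.001], [0.0, 0.003, -1.0]]
wrist_force: [1.0, -0.6, -0.5]
grip_width: 0.447
```

```bash
python3 mv.py 519 -189 79 97.8 5; python3 - <<'E'
from h import *
im,c=snap('wrist','w4')
im,c=snap('side','s4'); cv2.imwrite('pics/c6.png',cv2.resize(im[225:360,195:355,::-1],None,fx=4.4,fy=4.4,interpolation=cv2.INTER_CUBIC))
E
```

```text
t 3.3 p [ 520.  -189.7   84.6] yaw 97.87 tilt [0.0027 0.0007] F [ 1.  -0.6 -0.5] w 42.0
rotvec/row [ 0.03 -0.    0.01]
0 [0.0002, -0.0002, 0.0011]
```

View pics/w4.png

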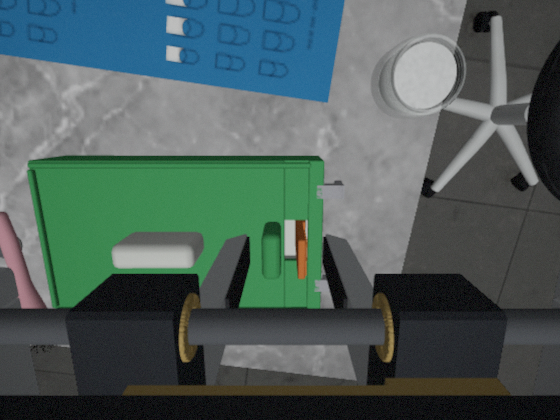

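View pics/c6.png

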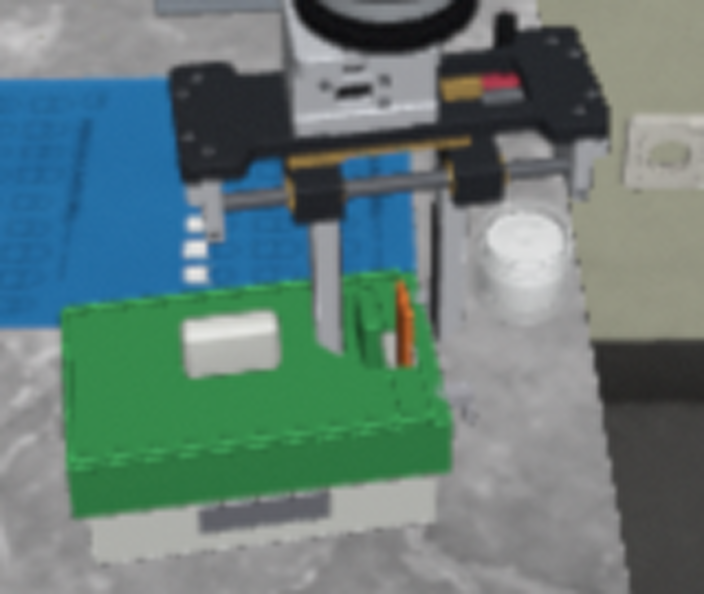

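move_arm([
  {"jaw": 0.042, "linear": [0, -0.0025, 0.0025], "angular": [0, 0, 0]},
  {"jaw": 0.042, "linear": [0, -0.0025, 0.0025], "angular": [0, 0, 0]},
  {"jaw": 0.042, "linear": [0, 0, 0], "angular": [0, 0, 0]},
  {"jaw": 0.03, "linear": [0, 0, 0], "angular": [0, 0, 0]},
  {"jaw": 0.02, "linear": [0, 0, 0], "angular": [0, 0, 0]},
  {"jaw": 0.01, "linear": [0, 0, 0], "angular": [0, 0, 0]},
  {"jaw": 0.005, "linear": [0, 0, 0], "angular": [0, 0, 0]},
  {"jaw": 0.005, "linear": [0, 0, 0], "angular": [0, 0, 0]},
  {"jaw": 0.005, "linear": [0, 0, 0], "angular": [0, 0, 0]},
  {"jaw": 0.005, "linear": [0, 0, 0], "angular": [0, 0, 0]},
], squeeze=40)

```text
time_s: 4.4
position: [515.0, -190.6, 80.2]
tcp_rot: [[-0.137, 0.991, 0.004], [0.991, 0.137, 0.0], [-0.001, 0.004, -1.0]]
wrist_force: [-0.7, -0.1, -0.2]
grip_width: 0.149
```

```bash
python3 mv.py 519 -189 79 97.8 5
```

```text
t 4.4 p [ 515.  -190.6   80.2] yaw 97.86 tilt [0.0043 0.0001] F [-0.7 -0.1 -0.2] w 14.0
rotvec/row [0.05 0.01 0.01]
0 [0.0002, 0.0008, 0.0002]
```

move_arm([
  {"jaw": 0.005, "linear": [0, 0, -0.004], "angular": [0, 0, 0]},
  {"jaw": 0.005, "linear": [0, 0, -0.005], "angular": [0, 0, 0]},
  {"jaw": 0.005, "linear": [0, 0, -0.006], "angular": [0, 0, 0]},
  {"jaw": 0.005, "linear": [0, 0, -0.006], "angular": [0, 0, 0]},
  {"jaw": 0.005, "linear": [0, 0, -0.006], "angular": [0, 0, 0]},
  {"jaw": 0.005, "linear": [0, 0, -0.006], "angular": [0, 0, 0]},
  {"jaw": 0.005, "linear": [0, 0, -0.007], "angular": [0, 0, 0]},
  {"jaw": 0.005, "linear": [0, 0, -0.007], "angular": [0, 0, 0]},
  {"jaw": 0.005, "linear": [0, 0, -0.007], "angular": [0, 0, 0]},
  {"jaw": 0.005, "linear": [0, 0, -0.006], "angular": [0, 0, 0]},
])

```text
time_s: 5.4
position: [514.3, -190.4, 144.8]
tcp_rot: [[-0.137, 0.991, 0.003], [0.991, 0.137, 0.001], [0.0, 0.003, -1.0]]
wrist_force: [-0.0, 0.3, -2.5]
grip_width: 0.146
```

```bash
python3 mv.py 519 -189 79 97.8 5;python3 - <<'E'
from h import *
im,c=snap('side','s5'); cv2.imwrite('pics/c7.png',cv2.resize(im[190:360,185:355,::-1],None,fx=3.5,fy=3.5,interpolation=cv2.INTER_CUBIC))
E
```

```text
t 5.4 p [ 514.3 -190.4  144.8] yaw 97.86 tilt [0.0031 0.0006] F [-0.   0.3 -2.5] w 13.7
rotvec/row [ 0.04 -0.    0.01]
0 [0.0001, 0.0009, 0.0132]
```

View pics/c7.png

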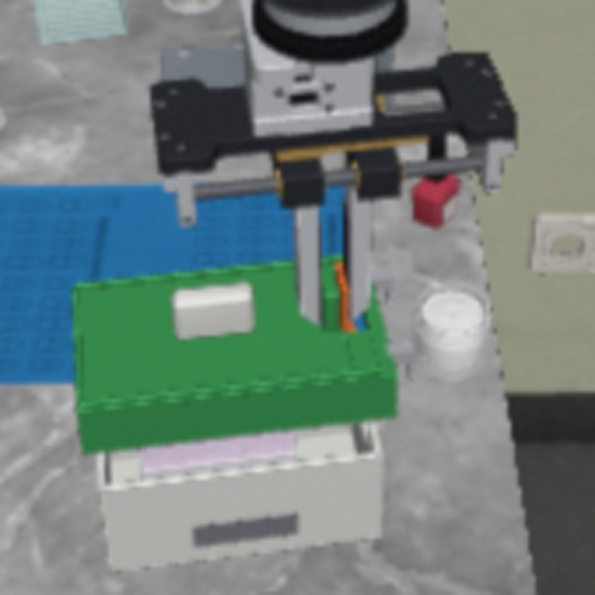

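move_arm([
  {"jaw": 0.005, "linear": [0.01, -0.001, 0], "angular": [0, 0, 0]},
  {"jaw": 0.005, "linear": [0.02, -0.002, 0], "angular": [0, 0, 0]},
  {"jaw": 0.005, "linear": [0.028, -0.003, 0], "angular": [0, 0, 0]},
  {"jaw": 0.005, "linear": [0.03, -0.004, 0], "angular": [0, 0, 0]},
  {"jaw": 0.005, "linear": [0.03, -0.004, 0], "angular": [0, 0, 0]},
  {"jaw": 0.005, "linear": [0.03, -0.004, 0], "angular": [0, 0, 0]},
  {"jaw": 0.005, "linear": [0.025, -0.003, 0.003], "angular": [0, 0, 0]},
  {"jaw": 0.005, "linear": [0.015, -0.002, 0.007], "angular": [0, 0, 0]},
  {"jaw": 0.005, "linear": [0.008, 0, 0.012], "angular": [0, 0, 0]},
  {"jaw": 0.005, "linear": [0.003, 0, 0.014], "angular": [0, 0, 0]},
])

```text
time_s: 6.45
position: [459.9, 14.9, 107.8]
tcp_rot: [[-0.137, 0.991, 0.005], [0.991, 0.137, 0.001], [0.0, 0.005, -1.0]]
wrist_force: [-0.5, 0.1, -2.2]
grip_width: 0.149
```

```bash
python3 mv.py 464 5 47 97.8 5
```

```text
t 6.45 p [459.9  14.9 107.8] yaw 97.85 tilt [0.0051 0.0008] F [-0.5  0.1 -2.2] w 14.0
rotvec/row [ 0.06 -0.    0.01]
0 [-0.0021, 0.0005, 0.0122]
```

move_arm([
  {"jaw": 0.005, "linear": [0, 0, 0.012], "angular": [0, 0, 0]},
  {"jaw": 0.005, "linear": [0, 0, 0.013], "angular": [0, 0, 0]},
  {"jaw": 0.005, "linear": [0, 0, 0.012], "angular": [0, 0, 0]},
  {"jaw": 0.005, "linear": [0, 0, 0.009], "angular": [0, 0, 0]},
  {"jaw": 0.005, "linear": [0, 0, 0.005], "angular": [0, 0, 0]},
  {"jaw": 0.005, "linear": [0, 0, 0.003], "angular": [0, 0, 0]},
  {"jaw": 0.005, "linear": [0, 0, 0.002], "angular": [0, 0, 0]},
  {"jaw": 0.005, "linear": [0, 0, 0.002], "angular": [0, 0, 0]},
  {"jaw": 0.005, "linear": [0, 0, 0.001], "angular": [0, 0, 0]},
  {"jaw": 0.005, "linear": [0, 0, 0], "angular": [0, 0, 0]},
])

```text
time_s: 7.45
position: [458.3, 15.7, 42.1]
tcp_rot: [[-0.137, 0.991, 0.001], [0.991, 0.137, 0.001], [0.001, 0.002, -1.0]]
wrist_force: [0.2, -0.1, -2.8]
grip_width: 0.146
```

```bash
python3 mv.py 464 5 47 97.8 5
```

```text
t 7.45 p [458.3  15.7  42.1] yaw 97.87 tilt [0.0014 0.0008] F [ 0.2 -0.1 -2.8] w 13.7
rotvec/row [ 0.02 -0.01  0.01]
0 [-0.0023, 0.0008, -0.001]
```

move_arm([
  {"jaw": 0.005, "linear": [0, 0, 0.001], "angular": [0, 0, 0]},
  {"jaw": 0.005, "linear": [0, 0, 0.001], "angular": [0, 0, 0]},
  {"jaw": 0.005, "linear": [0, 0, 0.001], "angular": [0, 0, 0]},
  {"jaw": 0.005, "linear": [0, 0, 0], "angular": [0, 0, 0]},
  {"jaw": 0.005, "linear": [0, 0, 0], "angular": [0, 0, 0]},
  {"jaw": 0.005, "linear": [0, 0, 0], "angular": [0, 0, 0]},
  {"jaw": 0.005, "linear": [0, 0, 0], "angular": [0, 0, 0]},
  {"jaw": 0.005, "linear": [0, 0, 0], "angular": [0, 0, 0]},
  {"jaw": 0.005, "linear": [0, 0, 0], "angular": [0, 0, 0]},
  {"jaw": 0.005, "linear": [0, 0, 0], "angular": [0, 0, 0]},
])

```text
time_s: 8.45
position: [458.7, 15.7, 42.1]
tcp_rot: [[-0.137, 0.991, 0.003], [0.991, 0.137, 0.001], [0.0, 0.003, -1.0]]
wrist_force: [0.1, 0.4, -2.3]
grip_width: 0.148
```

```bash
python3 mv.py 464 5 47 97.8 5;python3 - <<'E'
from h import *
im,c=snap('side','s6'); cv2.imwrite('pics/c8.png',cv2.resize(im[180:320,150:330,::-1],None,fx=4,fy=4,interpolation=cv2.INTER_CUBIC))
E
```

```text
t 8.45 p [458.7  15.7  42.1] yaw 97.88 tilt [0.0027 0.0006] F [ 0.1  0.4 -2.3] w 13.9
rotvec/row [ 0.03 -0.    0.02]
0 [-0.0023, 0.0008, -0.001]
```

View pics/c8.png

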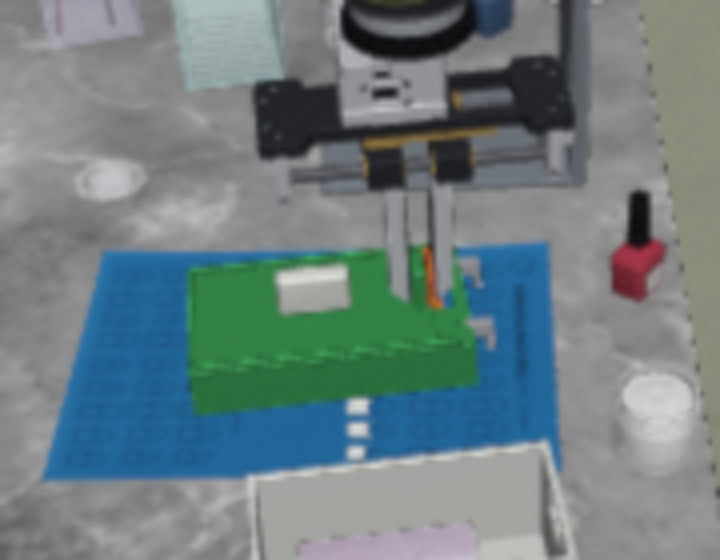

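move_arm([
  {"jaw": 0.005, "linear": [0, 0, 0.003], "angular": [0, 0, 0]},
  {"jaw": 0.005, "linear": [0, 0, 0.003], "angular": [0, 0, 0]},
  {"jaw": 0.005, "linear": [0, 0, 0.0], "angular": [0, 0, 0]},
  {"jaw": 0.005, "linear": [0, 0, 0], "angular": [0, 0, 0]},
  {"jaw": 0.005, "linear": [0, 0, 0], "angular": [0, 0, 0]},
  {"jaw": 0.005, "linear": [0, 0, 0], "angular": [0, 0, 0]},
  {"jaw": 0.005, "linear": [0, 0, 0], "angular": [0, 0, 0]},
  {"jaw": 0.005, "linear": [0, 0, 0], "angular": [0, 0, 0]},
  {"jaw": 0.005, "linear": [0, 0, 0], "angular": [0, 0, 0]},
  {"jaw": 0.005, "linear": [0, 0, 0], "angular": [0, 0, 0]},
])

```text
time_s: 9.5
position: [459.1, 15.4, 41.1]
tcp_rot: [[-0.138, 0.99, 0.003], [0.99, 0.138, -0.0], [-0.001, 0.003, -1.0]]
wrist_force: [-0.1, -1.0, -1.6]
grip_width: 0.149
```

```bash
python3 mv.py 464 5 47 97.8 5
```

```text
t 9.5 p [459.1  15.4  41.1] yaw 97.91 tilt [ 0.0029 -0.0001] F [-0.1 -1.  -1.6] w 14.0
rotvec/row [0.03 0.01 0.02]
0 [-0.0022, 0.0007, -0.0012]
```

move_arm([
  {"jaw": 0.02, "linear": [0, 0, 0], "angular": [0, 0, 0]},
  {"jaw": 0.03, "linear": [0, 0, 0], "angular": [0, 0, 0]},
  {"jaw": 0.04, "linear": [0, 0, 0], "angular": [0, 0, 0]},
  {"jaw": 0.042, "linear": [0, 0, 0], "angular": [0, 0, 0]},
  {"jaw": 0.042, "linear": [0, 0, 0], "angular": [0, 0, 0]},
  {"jaw": 0.042, "linear": [0, 0, 0], "angular": [0, 0, 0]},
  {"jaw": 0.042, "linear": [0, 0, 0], "angular": [0, 0, 0]},
  {"jaw": 0.042, "linear": [0, 0, 0], "angular": [0, 0, 0]},
  {"jaw": 0.042, "linear": [0, 0, 0], "angular": [0, 0, 0]},
  {"jaw": 0.042, "linear": [0, 0, 0], "angular": [0, 0, 0]},
])

```text
time_s: 10.5
position: [459.6, 15.4, 41.7]
tcp_rot: [[-0.138, 0.99, 0.004], [0.99, 0.138, -0.0], [-0.001, 0.004, -1.0]]
wrist_force: [-0.4, -0.3, -0.0]
grip_width: 0.45
```

```bash
python3 mv.py 464 5 47 97.8 5
```

```text
t 10.5 p [459.6  15.4  41.7] yaw 97.91 tilt [ 0.004  -0.0002] F [-0.4 -0.3 -0. ] w 42.3
rotvec/row [0.04 0.01 0.02]
0 [-0.0022, 0.0006, -0.0011]
```

```bash
python3 -c "
from h import *
s=ctrl.state();print(s['joint_pos'].round(1))"; python3 mv.py 400 7 200 7.8 11
```

```text
[ -2.6  18.3 110.3  -0.   51.1 -10.6]
t 10.5 p [459.6  15.4  41.7] yaw 97.91 tilt [ 0.004  -0.0002] F [-0.4 -0.3 -0. ] w 42.3
rotvec/row [ 0.02 -0.01  8.19]
0 [-0.0, -0.0054, -0.0144]
1 [-0.0008, -0.0054, -0.0144]
2 [-0.0016, -0.0052, -0.0144]
3 [-0.0023, -0.0049, -0.0144]
4 [-0.003, -0.0046, -0.0144]
5 [-0.0036, -0.0041, -0.0144]
6 [-0.0041, -0.0035, -0.0144]
7 [-0.0046, -0.0029, -0.0144]
8 [-0.005, -0.0022, -0.0144]
9 [-0.0052, -0.0015, -0.0144]
10 [-0.0054, -0.0008, -0.0144]
```

move_arm([
  {"jaw": 0.042, "linear": [0, 0, -0.01], "angular": [0, 0, 0]},
  {"jaw": 0.042, "linear": [0, 0, -0.02], "angular": [0, 0, 0]},
  {"jaw": 0.042, "linear": [0, 0, -0.025], "angular": [0, 0, 0]},
  {"jaw": 0.042, "linear": [0, 0, -0.03], "angular": [0, 0, 0]},
  {"jaw": 0.042, "linear": [0, 0, -0.03], "angular": [0, 0, 0]},
  {"jaw": 0.042, "linear": [0, 0, -0.025], "angular": [0, 0, 0]},
  {"jaw": 0.042, "linear": [0, 0, -0.02], "angular": [0, 0, 0]},
  {"jaw": 0.042, "linear": [0, 0, -0.01], "angular": [0, 0, 0]},
  {"jaw": 0.042, "linear": [0, 0, 0], "angular": [0, 0, 0]},
  {"jaw": 0.042, "linear": [0, 0, 0], "angular": [0, 0, 0]},
])

```text
time_s: 11.5
position: [457.6, 15.5, 223.1]
tcp_rot: [[-0.138, 0.99, 0.005], [0.99, 0.138, -0.0], [-0.001, 0.005, -1.0]]
wrist_force: [-0.5, 0.3, -0.4]
grip_width: 0.451
```

```bash
python3 mv.py 345 0 223 7.8 11
```

```text
t 11.5 p [457.6  15.5 223.1] yaw 97.91 tilt [ 0.0053 -0.0003] F [-0.5  0.3 -0.4] w 42.4
rotvec/row [ 0.03 -0.02  8.19]
0 [0.0, -0.0103, -0.0]
1 [-0.0015, -0.0102, -0.0]
2 [-0.0029, -0.0099, -0.0]
3 [-0.0043, -0.0094, -0.0]
4 [-0.0056, -0.0087, -0.0]
5 [-0.0068, -0.0078, -0.0]
6 [-0.0078, -0.0068, -0.0]
7 [-0.0087, -0.0056, -0.0]
8 [-0.0094, -0.0043, -0.0]
9 [-0.0099, -0.0029, 0.0]
10 [-0.0102, -0.0015, 0.0]
```

move_arm([
  {"jaw": 0.042, "linear": [0, -0.0105, 0], "angular": [0, 0, 8.5]},
  {"jaw": 0.042, "linear": [-0.0015, -0.0105, 0], "angular": [0, 0, 8.5]},
  {"jaw": 0.042, "linear": [-0.003, -0.01, 0], "angular": [0, 0, 8.5]},
  {"jaw": 0.042, "linear": [-0.0045, -0.0095, 0], "angular": [0, 0, 8.5]},
  {"jaw": 0.042, "linear": [-0.006, -0.009, 0], "angular": [0, 0, 8.5]},
  {"jaw": 0.042, "linear": [-0.007, -0.008, 0], "angular": [0, 0, 8.5]},
  {"jaw": 0.042, "linear": [-0.008, -0.007, 0], "angular": [0, 0, 8.5]},
  {"jaw": 0.042, "linear": [-0.009, -0.0055, 0], "angular": [0, 0, 8.5]},
  {"jaw": 0.042, "linear": [-0.01, -0.004, 0], "angular": [0, 0, 8.5]},
  {"jaw": 0.042, "linear": [-0.02, -0.004, 0], "angular": [0, 0, 8.5]},
])

```text
time_s: 12.5
position: [335.1, 1.0, 211.7]
tcp_rot: [[0.979, 0.204, -0.015], [0.204, -0.979, 0.001], [-0.014, -0.004, -1.0]]
wrist_force: [-0.5, 0.7, 0.4]
grip_width: 0.447
```

```bash
python3 mv.py 395 6 120 7.8 5
```

```text
t 12.5 p [335.1   1.  211.7] yaw 11.8 tilt [-0.0149  0.0012] F [-0.5  0.7  0.4] w 42.0
rotvec/row [-0.04  0.17  0.8 ]
0 [0.0122, 0.0015, 0.0182]
1 [0.0122, 0.0014, 0.0182]
2 [0.0121, 0.0012, 0.0182]
3 [0.0121, 0.001, 0.0183]
4 [0.012, 0.0008, 0.0183]
```

move_arm([
  {"jaw": 0.042, "linear": [0.01, 0.001, 0.01], "angular": [0, 0.3, 1]},
  {"jaw": 0.042, "linear": [0.01, 0.001, 0.01], "angular": [0, 0.3, 1]},
  {"jaw": 0.042, "linear": [0.005, 0, 0.005], "angular": [0, 0.3, 0.5]},
  {"jaw": 0.042, "linear": [0, 0, 0], "angular": [0, 0, 0]},
  {"jaw": 0.042, "linear": [0, 0, 0], "angular": [0, 0, 0]},
  {"jaw": 0.042, "linear": [0, 0, 0], "angular": [0, 0, 0]},
  {"jaw": 0.042, "linear": [0, 0, 0], "angular": [0, 0, 0]},
  {"jaw": 0.042, "linear": [0, 0, 0], "angular": [0, 0, 0]},
  {"jaw": 0.042, "linear": [0, 0, 0], "angular": [0, 0, 0]},
  {"jaw": 0.042, "linear": [0, 0, 0], "angular": [0, 0, 0]},
])

```text
time_s: 13.5
position: [356.9, 3.8, 183.1]
tcp_rot: [[0.988, 0.155, -0.004], [0.155, -0.988, 0.004], [-0.003, -0.005, -1.0]]
wrist_force: [-0.9, -0.5, -0.2]
grip_width: 0.447
```

```bash
python3 mv.py 395 6 120 7.8 5;  python3 - <<'E'
from h import *
import json
im,c=snap('wrist','w5');json.dump({k:np.array(v).ravel().tolist() if np.ndim(v) else float(v) for k,v in c.items()},open('w5.json','w'))
E
```

```text
t 13.5 p [356.9   3.8 183.1] yaw 8.93 tilt [-0.0039  0.0044] F [-0.9 -0.5 -0.2] w 42.0
rotvec/row [-0.06  0.04  0.23]
0 [0.0076, 0.0008, 0.0126]
1 [0.0076, 0.0008, 0.0126]
2 [0.0076, 0.0007, 0.0126]
3 [0.0076, 0.0007, 0.0126]
4 [0.0076, 0.0006, 0.0126]
```

View pics/w5.png

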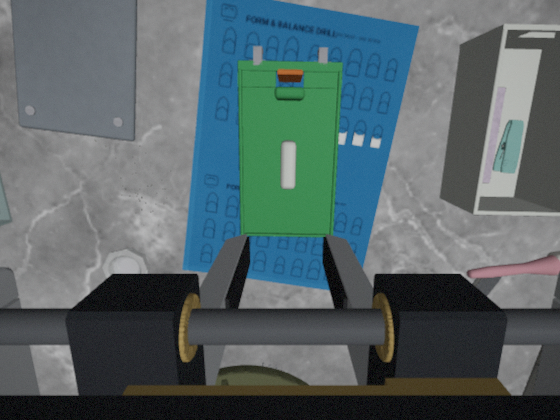

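```bash
python3 - <<'E'
import cv2
im=cv2.imread('pics/w5.png')
cv2.imwrite('pics/c9.png',cv2.resize(im[35:245,220:360],None,fx=2.8,fy=2.8,interpolation=cv2.INTER_CUBIC))
E
```

```text
(no output)
```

View pics/c9.png

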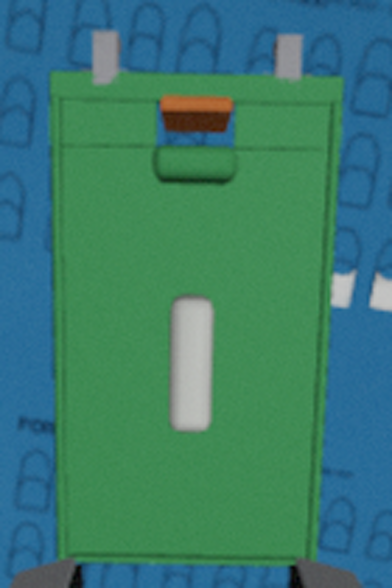

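```bash
cat > fw.py <<'E'
from fit import *
Wc=json.load(open('w5.json'))
m=[(85,48.5,39),(85,-48.5,39),(-85,48.5,42),(-85,-48.5,42),(14,0,67),(-30,0,67),(98,30,39),(98,-30,39),(71,0,69)]
u=[(a/2.8+220,b/2.8+35) for a,b in [(50,72),(343,78),(62,560),(315,560),(193,298),(191,430),(105,32),(289,36),(197,102)]]
p=fit([(Wc,m,u)],[400,7,.1],'cover wrist')
print(W(p,[(-8,0,0)]))
E
python3 fw.py | grep -A3 'r w'
```

```text
cover wrist [397.31   7.89] 8.05
[[-1.1, -0.9], [1.3, -1.4], [-2.4, 3.3], [2.0, 4.9], [0.0, 0.6], [-0.1, 2.7], [-0.4, -2.0], [0.8, -2.3], [-0.2, 0.7]]
[[389.39029498   6.77181838   0.        ]]
```

move_arm([
  {"jaw": 0.042, "linear": [0.005, 0.0005, 0.01], "angular": [-0.1, 0.1, 0.3]},
  {"jaw": 0.042, "linear": [0.007, 0.0005, 0.017], "angular": [-0.1, 0.1, 0.3]},
  {"jaw": 0.042, "linear": [0.008, 0.0005, 0.018], "angular": [-0.1, 0, 0.3]},
  {"jaw": 0.042, "linear": [0.008, 0.0005, 0.018], "angular": [0, 0, 0.2]},
  {"jaw": 0.042, "linear": [0.006, 0.0005, 0.017], "angular": [0, 0, 0]},
  {"jaw": 0.042, "linear": [0.004, 0.0005, 0.012], "angular": [0, 0, 0]},
  {"jaw": 0.042, "linear": [0.002, 0, 0.007], "angular": [0, 0, 0]},
  {"jaw": 0.042, "linear": [0, 0, 0.003], "angular": [0, 0, 0]},
  {"jaw": 0.042, "linear": [0, 0, 0], "angular": [0, 0, 0]},
  {"jaw": 0.042, "linear": [0, 0, 0], "angular": [0, 0, 0]},
])

```text
time_s: 14.55
position: [399.2, 6.9, 73.3]
tcp_rot: [[0.991, 0.134, 0.001], [0.134, -0.991, -0.001], [0.001, 0.001, -1.0]]
wrist_force: [-0.4, -0.3, 0.2]
grip_width: 0.45
```

```bash
python3 mv.py 397.5 7 43 7.9 5;  python3 - <<'E'
from h import *
import json
im,c=snap('wrist','w6');json.dump({k:np.array(v).ravel().tolist() if np.ndim(v) else float(v) for k,v in c.items()},open('w6.json','w'))
E
```

```text
t 14.55 p [399.2   6.9  73.3] yaw 7.67 tilt [ 0.0009 -0.0009] F [-0.4 -0.3  0.2] w 42.3
rotvec/row [ 0.01 -0.01 -0.05]
0 [-0.0003, -0.0001, 0.0061]
```

View pics/w6.png

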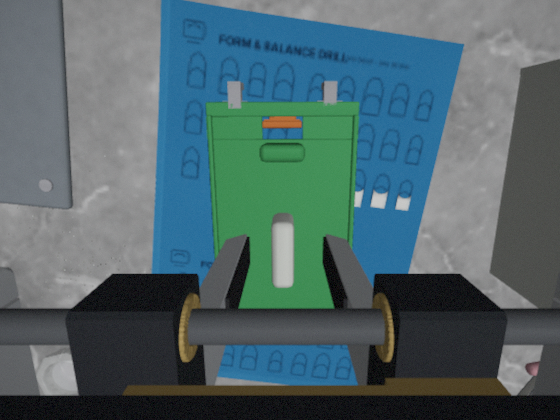

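move_arm([
  {"jaw": 0.042, "linear": [0, 0, 0.008], "angular": [0, 0, 0]},
  {"jaw": 0.042, "linear": [0, 0, 0.01], "angular": [0, 0, 0]},
  {"jaw": 0.042, "linear": [0, 0, 0.007], "angular": [0, 0, 0]},
  {"jaw": 0.042, "linear": [0, 0, 0.003], "angular": [0, 0, 0]},
  {"jaw": 0.03, "linear": [0, 0, 0], "angular": [0, 0, 0]},
  {"jaw": 0.02, "linear": [0, 0, 0], "angular": [0, 0, 0]},
  {"jaw": 0.01, "linear": [0, 0, 0], "angular": [0, 0, 0]},
  {"jaw": 0.005, "linear": [0, 0, 0], "angular": [0, 0, 0]},
  {"jaw": 0.005, "linear": [0, 0, 0], "angular": [0, 0, 0]},
  {"jaw": 0.005, "linear": [0, 0, 0], "angular": [0, 0, 0]},
], squeeze=55)

```text
time_s: 15.6
position: [399.5, 6.9, 43.7]
tcp_rot: [[0.991, 0.133, 0.003], [0.133, -0.991, -0.001], [0.003, 0.001, -1.0]]
wrist_force: [1.6, 0.3, -2.2]
grip_width: 0.143
```

```bash
python3 mv.py 397.5 7 43 7.9 5
```

```text
t 15.6 p [399.5   6.9  43.7] yaw 7.67 tilt [ 0.0027 -0.001 ] F [ 1.6  0.3 -2.2] w 13.5
rotvec/row [ 0.02 -0.03 -0.05]
0 [-0.0004, -0.0001, 0.0001]
```

move_arm([
  {"jaw": 0.005, "linear": [0, 0, -0.005], "angular": [0, 0, 0]},
  {"jaw": 0.005, "linear": [0, 0, -0.01], "angular": [0, 0, 0]},
  {"jaw": 0.005, "linear": [0, 0, -0.018], "angular": [0, 0, 0]},
  {"jaw": 0.005, "linear": [0, 0, -0.022], "angular": [0, 0, 0]},
  {"jaw": 0.005, "linear": [0, 0, -0.024], "angular": [0, 0, 0]},
  {"jaw": 0.005, "linear": [0, 0, -0.024], "angular": [0, 0, 0]},
  {"jaw": 0.005, "linear": [0, -0.005, -0.02], "angular": [0, 0, 0]},
  {"jaw": 0.005, "linear": [0, -0.012, -0.012], "angular": [0, 0, 0]},
  {"jaw": 0.005, "linear": [0, -0.018, -0.005], "angular": [0, 0, 0.5]},
  {"jaw": 0.005, "linear": [0, -0.02, 0], "angular": [0, 0, 1]},
])

```text
time_s: 16.6
position: [390.8, 61.8, 196.3]
tcp_rot: [[0.995, 0.104, 0.006], [0.104, -0.995, -0.001], [0.006, 0.002, -1.0]]
wrist_force: [-0.1, 0.4, -2.9]
grip_width: 0.145
```

```bash
python3 mv.py 404 230 190 2 9;python3 - <<'E'
from h import *
im,c=snap('side','s7')
E
```

```text
t 16.6 p [390.8  61.8 196.3] yaw 5.95 tilt [ 0.0061 -0.001 ] F [-0.1  0.4 -2.9] w 13.7
rotvec/row [ 0.01 -0.04  0.44]
0 [0.0034, -0.0184, 0.0007]
1 [0.0033, -0.0185, 0.0007]
2 [0.0031, -0.0185, 0.0007]
3 [0.003, -0.0185, 0.0007]
4 [0.0028, -0.0185, 0.0007]
5 [0.0027, -0.0186, 0.0007]
6 [0.0025, -0.0186, 0.0007]
7 [0.0024, -0.0186, 0.0007]
8 [0.0023, -0.0186, 0.0007]
```

View pics/s7.png

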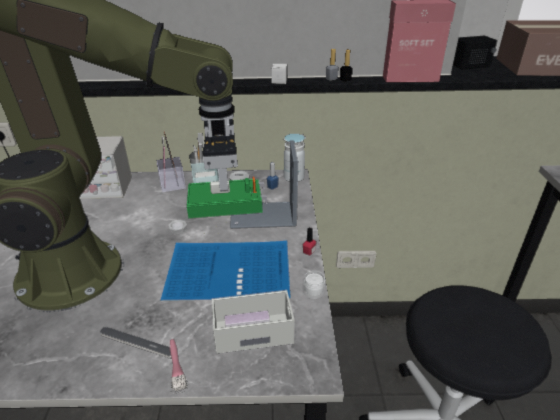

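move_arm([
  {"jaw": 0.005, "linear": [0.002, -0.019, 0.001], "angular": [0, 0, 0.5]},
  {"jaw": 0.005, "linear": [0.002, -0.022, 0.001], "angular": [0, -0.05, 0.5]},
  {"jaw": 0.005, "linear": [0.002, -0.024, 0.001], "angular": [0, -0.05, 0.5]},
  {"jaw": 0.005, "linear": [0.002, -0.024, 0.001], "angular": [0, -0.05, 0.5]},
  {"jaw": 0.005, "linear": [0.001, -0.024, 0.001], "angular": [0, -0.05, 0.5]},
  {"jaw": 0.005, "linear": [0.001, -0.02, 0.001], "angular": [0, -0.05, 0.4]},
  {"jaw": 0.005, "linear": [0.001, -0.014, 0], "angular": [0, -0.05, 0.3]},
  {"jaw": 0.005, "linear": [0, -0.008, 0], "angular": [0, 0, 0]},
  {"jaw": 0.005, "linear": [0, 0, 0], "angular": [0, 0, 0]},
  {"jaw": 0.005, "linear": [0, 0, 0], "angular": [0, 0, 0]},
])

```text
time_s: 17.65
position: [387.8, 224.7, 196.6]
tcp_rot: [[0.999, 0.048, 0.005], [0.048, -0.999, -0.0], [0.005, 0.0, -1.0]]
wrist_force: [0.5, -0.5, -2.5]
grip_width: 0.143
```

```bash
python3 mv.py 404 230 190 2 9;python3 - <<'E'
from h import *
import json
for n in('wrist','scene','side'):
  im,c=snap(n,n[0]+'8');json.dump({k:np.array(v).ravel().tolist() if np.ndim(v) else float(v) for k,v in c.items()},open(n[0]+'8.json','w'))
E
```

```text
t 17.65 p [387.8 224.7 196.6] yaw 2.73 tilt [ 0.0051 -0.    ] F [ 0.5 -0.5 -2.5] w 13.4
rotvec/row [ 0.   -0.03  0.08]
0 [0.0018, -0.0005, 0.0007]
```

View pics/w8.png

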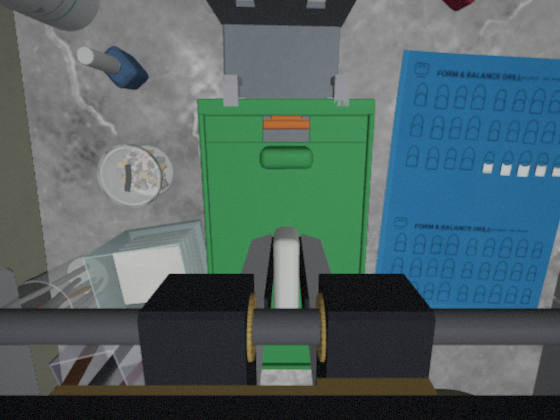

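View pics/s8.png

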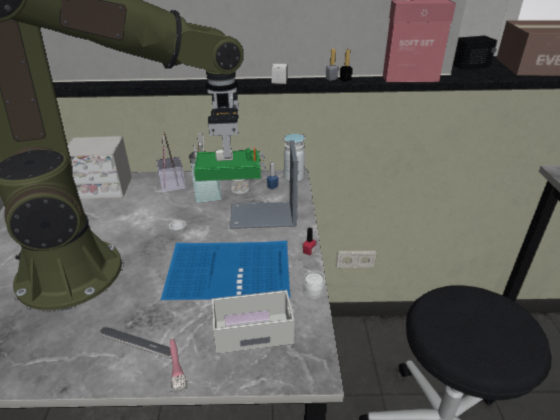

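```bash
python3 - <<'E'
import cv2
im=cv2.imread('pics/w8.png')
cv2.imwrite('pics/c10.png',cv2.resize(im[0:130,190:390],None,fx=4,fy=4,interpolation=cv2.INTER_CUBIC))
im=cv2.imread('pics/s8.png')
E
```

```text
(no output)
```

View pics/c10.png

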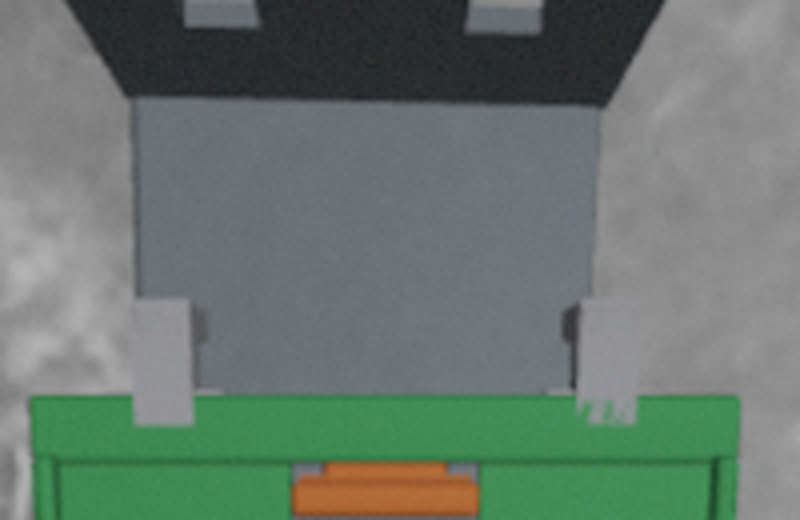

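```bash
cat > f8.py <<'E'
from fit import *
Wc=json.load(open('w8.json'))
k=lambda L:[(a/4+190,b/4) for a,b in L]
ms_=[(86,60,8),(86,-60,8),(86,38,60),(86,22,60),(86,-22,60),(86,-38,60)]
us_=k([(130,97),(605,105),(183,26),(260,28),(466,32),(542,35)])
print('----')
s1=fit([(Wc,ms_,us_)],[469,230,.03],'stand wrist')
s2=fit([(Wc,ms_,us_),(S,ms,us)],[469,230,.03],'stand wrist+scene')
z=157.9
m=[(85,48.5,z+34),(85,-48.5,z+34),(98,30,z+34),(98,-30,z+34),(98,26,z+14),(98,-26,z+14)]
u=k([(33,397),(740,397),(162,298),(608,298)])
c=fit([(Wc,m[:4],u)],[390,225,.03],'cover wrist')
for s in (s1,s2): 
    d=c[:2]-s[:2];a=s[2];print('cover in stand',np.cos(a)*d[0]+np.sin(a)*d[1],-np.sin(a)*d[0]+np.cos(a)*d[1],np.degrees(c[2]-a))
E
python3 f8.py | sed -n '/----/,$p'
```

```text
----
stand wrist [469.46 234.06] 1.72
[[-0.3, 0.0], [-0.3, 0.4], [0.8, 0.1], [0.2, -0.0], [-0.0, -0.0], [-0.4, -0.4]]
stand wrist+scene [469.24 233.64] 1.63
[[0.3, 0.2], [0.2, 0.8], [1.4, 0.3], [0.9, 0.2], [0.6, 0.3], [0.2, -0.0], [-1.1, -1.5], [-1.5, -1.9], [-1.7, 0.2], [-0.8, -0.5], [-1.4, 0.5], [-1.0, -0.1], [-0.9, -0.6], [-0.5, 0.1], [-1.1, 0.2], [-1.2, 0.2], [-0.3, -0.5], [-0.8, -0.1]]
cover wrist [385.27 223.97] 2.74
[[-3.2, 0.8], [2.6, 0.8], [-1.6, -0.6], [1.8, -0.6]]
cover in stand -84.45899581659171 -7.564484661075518 1.0237396433004797
cover in stand -84.21162920547107 -7.287316049712934 1.1127414065881185
```

move_arm([
  {"jaw": 0.005, "linear": [0.005, -0.0015, 0], "angular": [0, -0.1, 0.3]},
  {"jaw": 0.005, "linear": [0.009, -0.0015, 0], "angular": [0, -0.1, 0.3]},
  {"jaw": 0.005, "linear": [0.01, -0.0015, 0], "angular": [0, -0.1, 0.3]},
  {"jaw": 0.005, "linear": [0.01, -0.0015, 0], "angular": [0, 0, 0.1]},
  {"jaw": 0.005, "linear": [0.008, -0.001, 0], "angular": [0, 0, 0]},
  {"jaw": 0.005, "linear": [0.003, 0, 0], "angular": [0, 0, 0]},
  {"jaw": 0.005, "linear": [0, 0, 0], "angular": [0, 0, 0]},
  {"jaw": 0.005, "linear": [0, 0, 0], "angular": [0, 0, 0]},
  {"jaw": 0.005, "linear": [0, 0, 0], "angular": [0, 0, 0]},
  {"jaw": 0.005, "linear": [0, 0, 0], "angular": [0, 0, 0]},
])

```text
time_s: 18.8
position: [437.2, 232.6, 196.2]
tcp_rot: [[1.0, 0.026, -0.001], [0.026, -1.0, -0.001], [-0.001, 0.001, -1.0]]
wrist_force: [-0.1, -0.6, -2.9]
grip_width: 0.144
```

```bash
python3 mv.py 430 230 190 1.7 9;python3 - <<'E'
from h import *
import json
for n in('wrist','scene','side'):
  im,c=snap(n,n+'9');json.dump({k:np.array(v).ravel().tolist() if np.ndim(v) else float(v) for k,v in c.items()},open(n+'9.json','w'))
  if n=='scene': cv2.imwrite('pics/c11.png',cv2.resize(im[120:300,110:290,::-1],None,fx=3.3,fy=3.3,interpolation=cv2.INTER_CUBIC))
  if n=='side': cv2.imwrite('pics/c12.png',cv2.resize(im[120:240,190:320,::-1],None,fx=5,fy=5,interpolation=cv2.INTER_CUBIC))
E
```

```text
t 18.8 p [437.2 232.6 196.2] yaw 1.49 tilt [-0.0012 -0.0005] F [-0.1 -0.6 -2.9] w 13.6
rotvec/row [ 0.    0.01 -0.02]
0 [-0.0008, 0.0003, 0.0007]
```

View pics/c11.png

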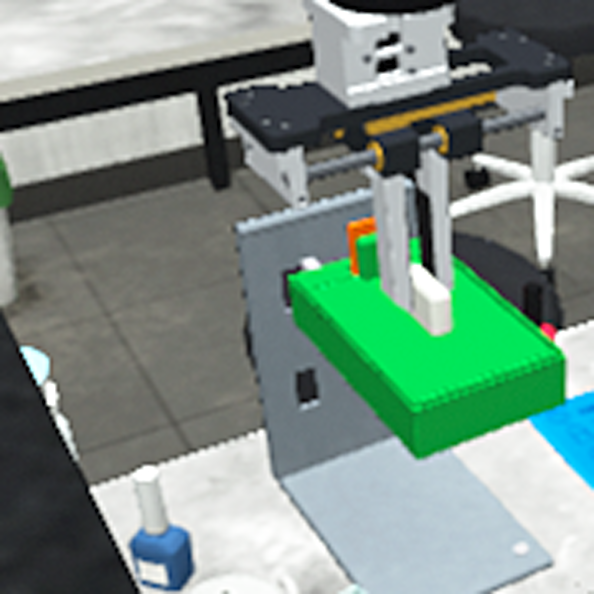

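View pics/c12.png

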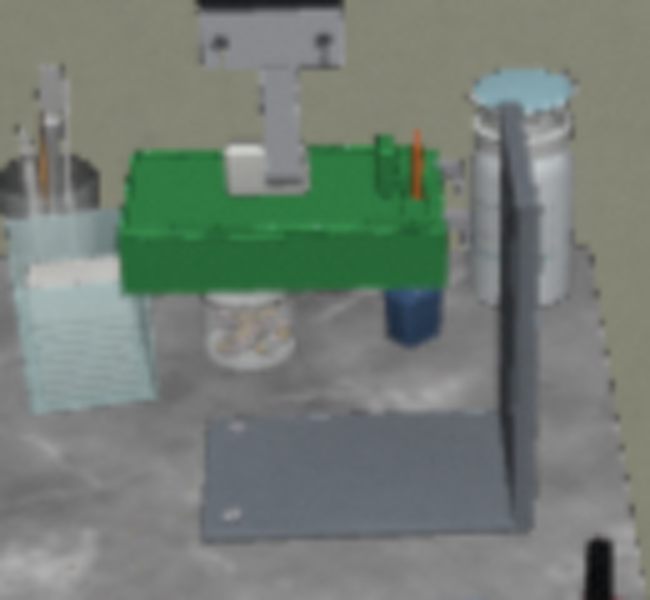

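View pics/wrist9.png

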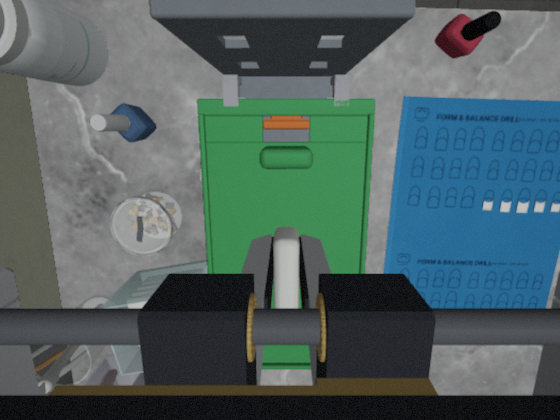

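```bash
python3 - <<'E'
import cv2
im=cv2.imread('pics/wrist9.png')
cv2.imwrite('pics/c13.png',cv2.resize(im[0:130,140:420],None,fx=2.85,fy=2.85,interpolation=cv2.INTER_CUBIC))
E
```

```text
(no output)
```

View pics/c13.png

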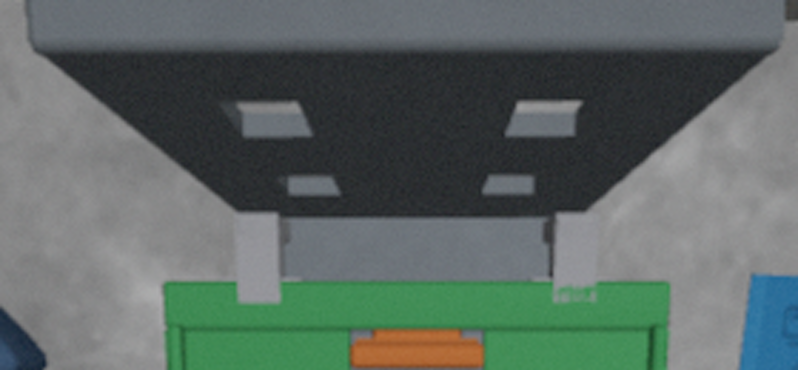

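```bash
cat > f9.py <<'E'
from fit import *
L=lambda n:json.load(open(n+'9.json'))
Wc,S9,D9=L('wrist'),L('scene'),L('side')
k=lambda L:[(a/2.85+140,b/2.85) for a,b in L]
ms_=[(86,y,140) for y in(38,22,-22,-38)]+[(86,y,60) for y in(38,22,-22,-38)]+[(86,60,208),(86,-60,208)]
us_=k([(243,137),(312,136),(506,136),(576,136),(289,194),(340,194),(483,193),(534,193),(36,50),(780,50)])
print('----')
s1=fit([(Wc,ms_,us_)],[469,230,.03],'stand wrist')
# cover: params x,y,z,yaw,pitch
def CW(p,X):
    X=np.array(X,float);c,s=np.cos(p[4]),np.sin(p[4])   # pitch: + = front down
    Y=np.c_[c*X[:,0]+s*X[:,2],X[:,1],-s*X[:,0]+c*X[:,2]]
    a=p[3];c,s=np.cos(a),np.sin(a)
    return np.c_[p[0]+c*Y[:,0]-s*Y[:,1],p[1]+s*Y[:,0]+c*Y[:,1],p[2]+Y[:,2]]
mw=[(85,48.5,34),(85,-48.5,34),(98,30,34),(98,-30,34)]; uw=k([(165,283),(668,283),(257,212),(576,212)])
md_=[(-85,-48.5,0),(85,-48.5,0),(-85,48.5,37.5),(-85,-48.5,37.5)];ud_=[(a/5+190,b/5+120) for a,b in[(122,290),(447,288),(133,150),(120,224)]]
mc=[(-85,48.5,0),(-85,-48.5,0),(85,48.5,0)];uc=[(a/3.3+110,b/3.3+120) for a,b in[(418,457),(563,403),(297,318)]]
def go(obs,name,fixed=None):
    r=lambda p:np.concatenate([(proj(c,CW(p,m))-np.array(u)).ravel() for c,m,u in obs])
    s=least_squares(r,[438,232,158,.03,0],loss='soft_l1');print(name,s.x[:3].round(1),np.degrees(s.x[3:]).round(2),r(s.x).reshape(-1,2).round(1).tolist());return s.x
a=go([(Wc,mw,uw),(D9,md_,ud_),(S9,mc,uc)],'all')
go([(D9,md_,ud_),(S9,mc,uc)],'side+scene')
go([(D9,md_,ud_)],'side')
b=go([(Wc,mw,uw)],'wrist')
for c in(a,b):
    d=c[:2]-s1[:2];t=s1[2];print('cover in stand',np.cos(t)*d[0]+np.sin(t)*d[1],-np.sin(t)*d[0]+np.cos(t)*d[1],np.degrees(c[3]-t))
E
python3 f9.py | sed -n '/----/,$p'
```

```text
----
stand wrist [469.38 234.23] 1.65
[[0.4, 0.4], [0.7, 0.7], [-0.2, 0.5], [-0.3, 0.4], [0.1, 0.4], [0.2, 0.4], [-0.5, 0.6], [-0.4, 0.5], [-1.6, -2.2], [1.0, -3.0]]
all [434.7 231.6 153.1] [1.7  1.29] [[-0.1, 0.4], [0.5, -0.3], [0.4, -0.1], [-0.2, -0.5], [-0.5, -0.0], [-0.3, -0.5], [-1.2, -1.7], [-1.1, 0.4], [-1.0, 1.1], [0.5, 0.0], [-2.4, 2.2]]
side+scene [437.4 227.7 153.4] [0.3 0.6] [[-0.0, 0.6], [0.3, 0.2], [-0.1, -1.2], [-0.8, 1.0], [-1.0, -0.1], [0.9, -0.3], [-0.5, 0.0]]
side [435.6 244.1 145. ] [1.18 1.35] [[0.4, 0.1], [-0.2, 0.0], [-0.0, -1.2], [-0.1, 0.7]]
wrist [438.6 232.1 143.3] [ 1.5  -4.98] [[0.0, 0.3], [-0.0, 0.3], [0.1, -0.3], [-0.1, -0.3]]
cover in stand -34.757959440078814 -1.589128312564832 0.04352850911358732
cover in stand -30.823294965013133 -1.2038731022664355 -0.15636101201863212
```

move_arm([
  {"jaw": 0.005, "linear": [0, -0.0008, 0.004], "angular": [0, 0, 0]},
  {"jaw": 0.005, "linear": [0, -0.0006, 0.006], "angular": [0, 0, 0]},
  {"jaw": 0.005, "linear": [0, 0, 0.006], "angular": [0, 0, 0]},
  {"jaw": 0.005, "linear": [0.003, 0, 0.004], "angular": [0, 0, 0]},
  {"jaw": 0.005, "linear": [0.004, 0, 0.001], "angular": [0, 0, 0]},
  {"jaw": 0.005, "linear": [0.003, 0, 0], "angular": [0, 0, 0]},
  {"jaw": 0.005, "linear": [0, 0, 0], "angular": [0, 0, 0]},
  {"jaw": 0.005, "linear": [0, 0, 0], "angular": [0, 0, 0]},
  {"jaw": 0.005, "linear": [0, 0, 0], "angular": [0, 0, 0]},
  {"jaw": 0.005, "linear": [0, 0, 0], "angular": [0, 0, 0]},
])

```text
time_s: 19.95
position: [448.1, 234.4, 173.1]
tcp_rot: [[1.0, 0.026, -0.001], [0.026, -1.0, -0.001], [-0.001, 0.001, -1.0]]
wrist_force: [0.2, 1.4, -3.5]
grip_width: 0.142
```

```bash
python3 mv.py 448 234 175.5 1.6 9;python3 - <<'E'
from h import *
import json
for n in('wrist','scene','side'):
  im,c=snap(n,n+'10');json.dump({k:np.array(v).ravel().tolist() if np.ndim(v) else float(v) for k,v in c.items()},open(n+'10.json','w'))
  if n=='scene': cv2.imwrite('pics/c14.png',cv2.resize(im[180:270,160:250,::-1],None,fx=6.6,fy=6.6,interpolation=cv2.INTER_CUBIC))
  if n=='side': cv2.imwrite('pics/c16.png',cv2.resize(im[120:240,190:320,::-1],None,fx=5,fy=5,interpolation=cv2.INTER_CUBIC))
  if n=='wrist': cv2.imwrite('pics/c15.png',cv2.resize(im[0:130,140:420,::-1],None,fx=2.85,fy=2.85,interpolation=cv2.INTER_CUBIC))
E
```

```text
t 19.95 p [448.1 234.4 173.1] yaw 1.48 tilt [-0.0014 -0.0006] F [ 0.2  1.4 -3.5] w 13.4
rotvec/row [ 0.    0.01 -0.01]
0 [-0.0, 0.0, -0.0003]
```

View pics/c14.png

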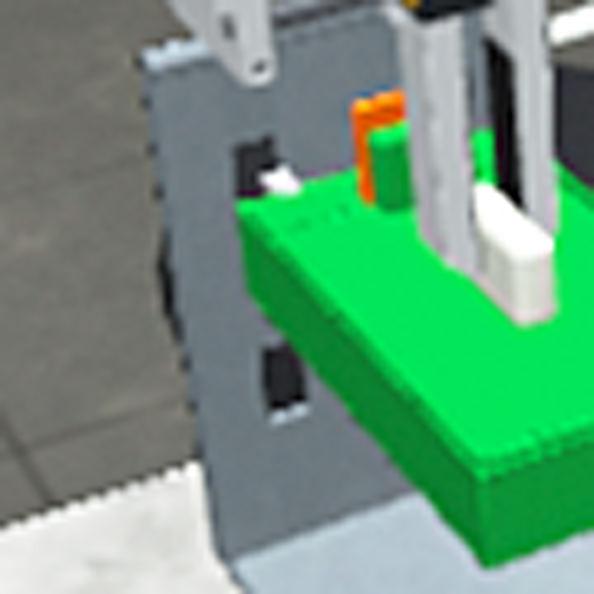

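View pics/c15.png

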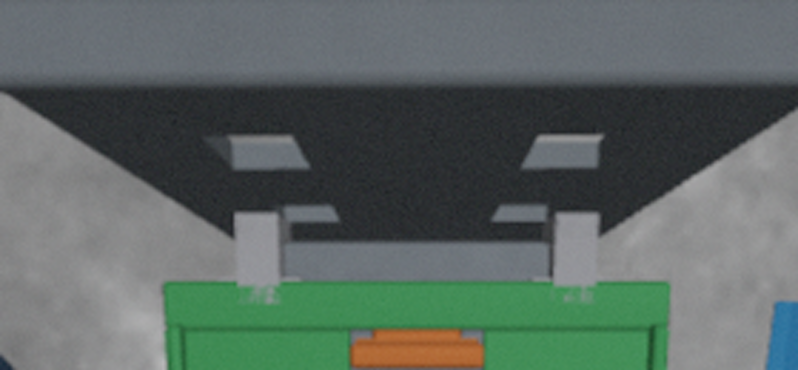

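View pics/c16.png

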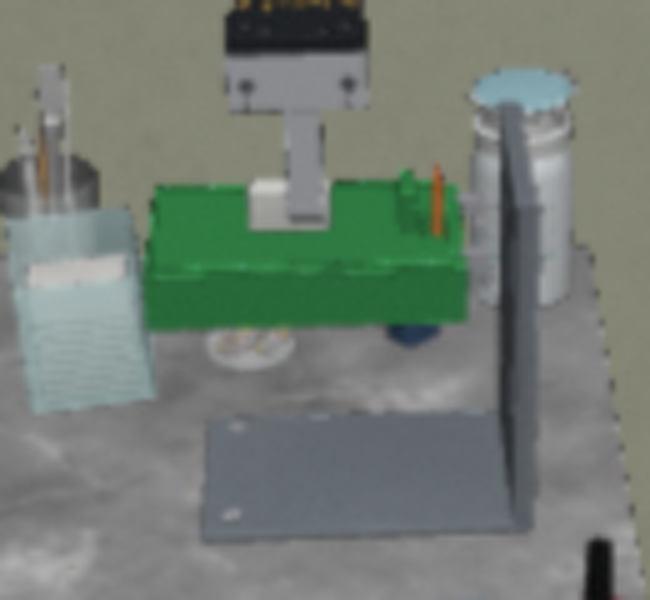

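move_arm([
  {"jaw": 0.005, "linear": [0, 0, -0.003], "angular": [0, 0, 0]},
  {"jaw": 0.005, "linear": [0.002, 0, 0], "angular": [0, 0, 0]},
  {"jaw": 0.005, "linear": [0.003, 0, 0], "angular": [0, 0, 0]},
  {"jaw": 0.005, "linear": [0.004, 0, 0], "angular": [0, 0, 0]},
  {"jaw": 0.005, "linear": [0.004, 0, 0], "angular": [0, 0, 0]},
  {"jaw": 0.005, "linear": [0.003, 0, 0], "angular": [0, 0, 0]},
  {"jaw": 0.005, "linear": [0.001, 0, 0], "angular": [0, 0, 0]},
  {"jaw": 0.005, "linear": [0, 0, 0], "angular": [0, 0, 0]},
  {"jaw": 0.005, "linear": [0, 0, 0], "angular": [0, 0, 0]},
  {"jaw": 0.005, "linear": [0, 0, 0], "angular": [0, 0, 0]},
])

```text
time_s: 21.1
position: [466.8, 234.8, 176.2]
tcp_rot: [[1.0, 0.026, -0.001], [0.026, -1.0, -0.001], [-0.001, 0.001, -1.0]]
wrist_force: [-0.0, -0.3, -3.4]
grip_width: 0.148
```

```bash
python3 mv.py 472 234.5 175.5 1.6 9;python3 - <<'E'
from h import *
import json
for n in('wrist','scene','side'):
  im,c=snap(n,n+'11');json.dump({k:np.array(v).ravel().tolist() if np.ndim(v) else float(v) for k,v in c.items()},open(n+'11.json','w'))
  if n=='scene': cv2.imwrite('pics/c17.png',cv2.resize(im[180:270,160:250,::-1],None,fx=6.6,fy=6.6,interpolation=cv2.INTER_CUBIC))
  if n=='wrist': cv2.imwrite('pics/c18.png',cv2.resize(im[0:130,140:420,::-1],None,fx=2.85,fy=2.85,interpolation=cv2.INTER_CUBIC))
E
```

```text
t 21.1 p [466.8 234.8 176.2] yaw 1.48 tilt [-0.0015 -0.0007] F [-0.  -0.3 -3.4] w 13.9
rotvec/row [ 0.    0.01 -0.01]
0 [0.0006, 0.0001, 0.0001]
```

View pics/c17.png

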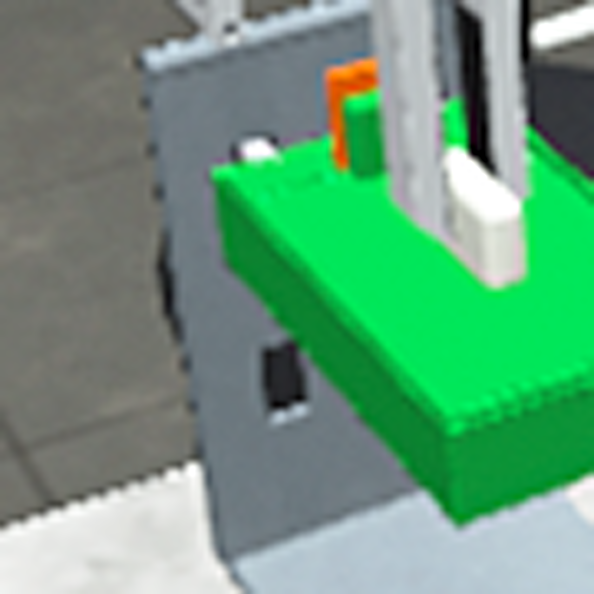

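View pics/c18.png

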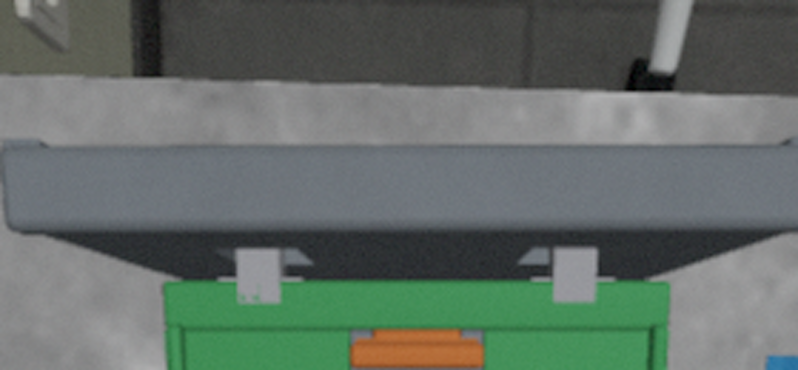

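move_arm([
  {"jaw": 0.005, "linear": [0.002, 0, 0], "angular": [0, 0, 0]},
  {"jaw": 0.005, "linear": [0.002, 0, 0], "angular": [0, 0, 0]},
  {"jaw": 0.005, "linear": [0.0015, 0, 0], "angular": [0, 0, 0]},
  {"jaw": 0.005, "linear": [0.001, 0, 0], "angular": [0, 0, 0]},
  {"jaw": 0.005, "linear": [0, 0, 0], "angular": [0, 0, 0]},
  {"jaw": 0.005, "linear": [0, 0, 0], "angular": [0, 0, 0]},
  {"jaw": 0.005, "linear": [0, 0, 0], "angular": [0, 0, 0]},
  {"jaw": 0.005, "linear": [0, 0, 0], "angular": [0, 0, 0]},
  {"jaw": 0.005, "linear": [0, 0, 0], "angular": [0, 0, 0]},
  {"jaw": 0.005, "linear": [0, 0, 0], "angular": [0, 0, 0]},
])

```text
time_s: 22.25
position: [472.3, 234.8, 176.1]
tcp_rot: [[1.0, 0.026, -0.006], [0.026, -1.0, -0.002], [-0.006, 0.002, -1.0]]
wrist_force: [-1.6, -1.1, -2.8]
grip_width: 0.145
```

```bash
python3 mv.py 472 234.5 175.5 1.6 9;python3 - <<'E'
from h import *
import json
for n in('wrist',):
  im,c=snap(n,n+'12')
  if n=='wrist': cv2.imwrite('pics/c19.png',cv2.resize(im[0:130,140:420,::-1],None,fx=2.85,fy=2.85,interpolation=cv2.INTER_CUBIC))
E
```

```text
t 22.25 p [472.3 234.8 176.1] yaw 1.5 tilt [-0.006  -0.0018] F [-1.6 -1.1 -2.8] w 13.6
rotvec/row [ 0.01  0.04 -0.01]
0 [-0.0, 0.0, 0.0001]
```

View pics/c19.png

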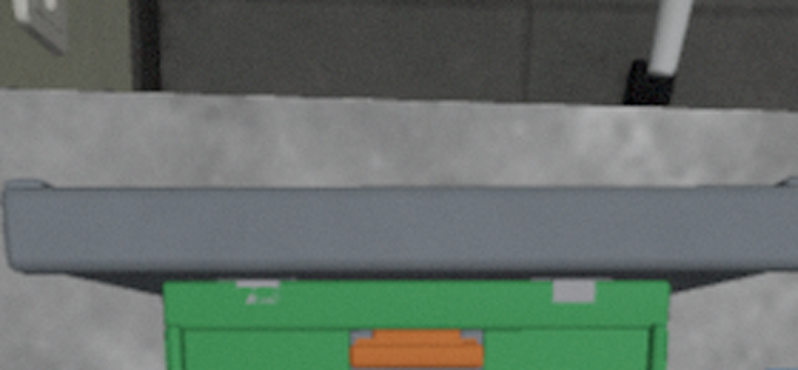

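move_arm([
  {"jaw": 0.005, "linear": [0, 0, 0.003], "angular": [0, 0, 0]},
  {"jaw": 0.005, "linear": [0, 0, 0.003], "angular": [0, 0, 0]},
  {"jaw": 0.005, "linear": [0, 0, 0.003], "angular": [0, 0, 0]},
  {"jaw": 0.005, "linear": [0, 0, 0.002], "angular": [0, 0, 0]},
  {"jaw": 0.005, "linear": [0, 0, 0], "angular": [0, 0, 0]},
  {"jaw": 0.005, "linear": [0, 0, 0], "angular": [0, 0, 0]},
  {"jaw": 0.005, "linear": [0, 0, 0], "angular": [0, 0, 0]},
  {"jaw": 0.005, "linear": [0, 0, 0], "angular": [0, 0, 0]},
  {"jaw": 0.005, "linear": [0, 0, 0], "angular": [0, 0, 0]},
  {"jaw": 0.005, "linear": [0, 0, 0], "angular": [0, 0, 0]},
])

```text
time_s: 23.3
position: [472.4, 234.8, 164.0]
tcp_rot: [[1.0, 0.026, -0.006], [0.026, -1.0, -0.002], [-0.006, 0.002, -1.0]]
wrist_force: [-0.5, 0.5, -3.2]
grip_width: 0.146
```

```bash
python3 mv.py 472 234.5 157 1.6 9;python3 - <<'E'
from h import *
for n in('scene','side'):
  im,c=snap(n,n+'13')
  if n=='scene': cv2.imwrite('pics/c20.png',cv2.resize(im[170:290,160:280,::-1],None,fx=5,fy=5,interpolation=cv2.INTER_CUBIC))
  if n=='side': cv2.imwrite('pics/c21.png',cv2.resize(im[120:240,190:320,::-1],None,fx=5,fy=5,interpolation=cv2.INTER_CUBIC))
E
```

```text
t 23.3 p [472.4 234.8 164. ] yaw 1.5 tilt [-0.0059 -0.0017] F [-0.5  0.5 -3.2] w 13.8
rotvec/row [ 0.01  0.04 -0.01]
0 [-0.0, 0.0, 0.0008]
```

View pics/c20.png

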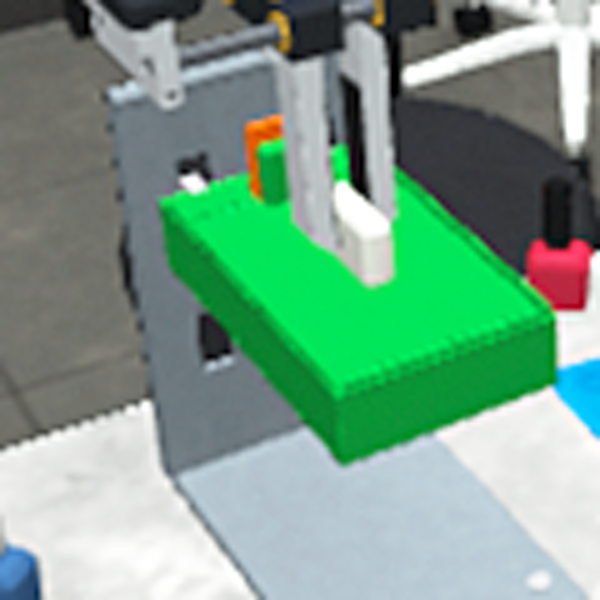

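View pics/c21.png

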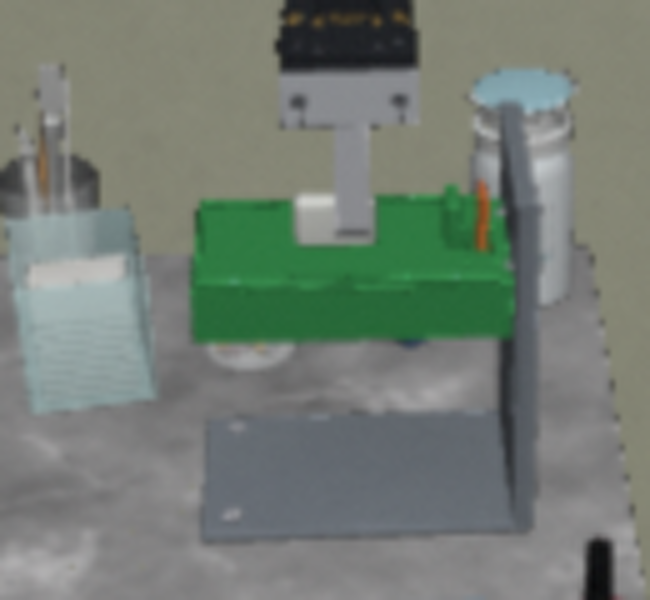

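move_arm([
  {"jaw": 0.005, "linear": [0, 0, 0.0025], "angular": [0, 0, 0]},
  {"jaw": 0.005, "linear": [0, 0, 0.002], "angular": [0, 0, 0]},
  {"jaw": 0.005, "linear": [0, 0, 0.002], "angular": [0, 0, 0]},
  {"jaw": 0.005, "linear": [0, 0, 0], "angular": [0, 0, 0]},
  {"jaw": 0.005, "linear": [0, 0, 0], "angular": [0, 0, 0]},
  {"jaw": 0.005, "linear": [0, 0, 0], "angular": [0, 0, 0]},
  {"jaw": 0.005, "linear": [0, 0, 0], "angular": [0, 0, 0]},
  {"jaw": 0.005, "linear": [0, 0, 0.002], "angular": [0, 0, 0]},
  {"jaw": 0.005, "linear": [0, 0, 0.002], "angular": [0, 0, 0]},
  {"jaw": 0.005, "linear": [0, 0, 0.002], "angular": [0, 0, 0]},
])

```text
time_s: 24.4
position: [471.3, 234.9, 153.5]
tcp_rot: [[1.0, 0.027, -0.007], [0.027, -1.0, -0.002], [-0.007, 0.001, -1.0]]
wrist_force: [-12.6, -3.6, 12.3]
grip_width: 0.147
```

```bash
python3 mv.py 472 234.5 157 1.6 9
```

```text
t 24.4 p [471.3 234.9 153.5] yaw 1.53 tilt [-0.0067 -0.0016] F [-12.6  -3.6  12.3] w 13.8
rotvec/row [ 0.01  0.04 -0.01]
0 [0.0001, 0.0, -0.0004]
```

move_arm([
  {"jaw": 0.005, "linear": [0, 0, 0], "angular": [0, 0, 0]},
  {"jaw": 0.005, "linear": [0, 0, 0], "angular": [0, 0, 0]},
  {"jaw": 0.005, "linear": [0, 0, 0.002], "angular": [0, 0, 0]},
  {"jaw": 0.005, "linear": [0, 0, 0.003], "angular": [0, 0, 0]},
  {"jaw": 0.005, "linear": [0, 0, 0.003], "angular": [0, 0, 0]},
  {"jaw": 0.005, "linear": [0, 0, 0.003], "angular": [0, 0, 0]},
  {"jaw": 0.005, "linear": [0, 0, 0], "angular": [0, 0, 0]},
  {"jaw": 0.005, "linear": [0, 0, 0], "angular": [0, 0, 0]},
  {"jaw": 0.005, "linear": [0, 0, 0], "angular": [0, 0, 0]},
  {"jaw": 0.005, "linear": [0, 0, 0], "angular": [0, 0, 0]},
])

```text
time_s: 25.4
position: [469.5, 235.0, 146.6]
tcp_rot: [[1.0, 0.027, -0.008], [0.027, -1.0, -0.001], [-0.008, 0.001, -1.0]]
wrist_force: [-2.3, -1.1, 1.5]
grip_width: 0.147
```

```bash
python3 mv.py 472 234.5 157 1.6 9;python3 - <<'E'
from h import *
for n in('scene','side'):
  im,c=snap(n,n+'14')
  if n=='scene': cv2.imwrite('pics/c22.png',cv2.resize(im[170:290,160:280,::-1],None,fx=5,fy=5,interpolation=cv2.INTER_CUBIC))
  if n=='side': cv2.imwrite('pics/c23.png',cv2.resize(im[120:240,190:320,::-1],None,fx=5,fy=5,interpolation=cv2.INTER_CUBIC))
E
```

```text
t 25.4 p [469.5 235.  146.6] yaw 1.57 tilt [-0.0077 -0.0013] F [-2.3 -1.1  1.5] w 13.8
rotvec/row [ 0.01  0.05 -0.  ]
0 [0.0003, 0.0001, -0.0012]
```

View pics/c22.png

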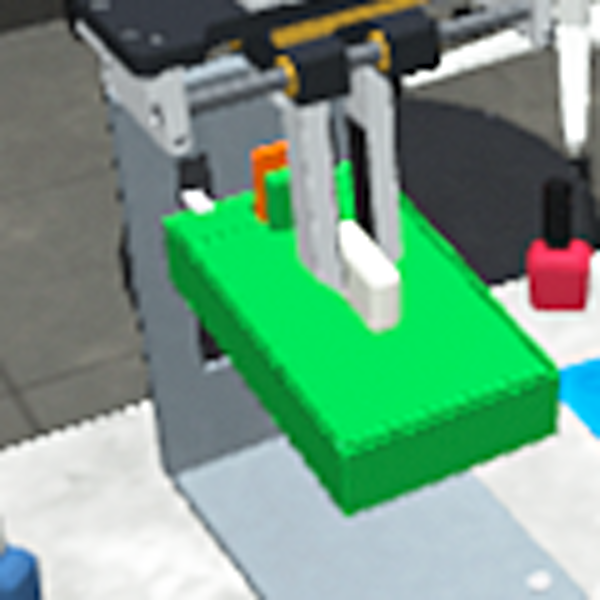

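View pics/c23.png

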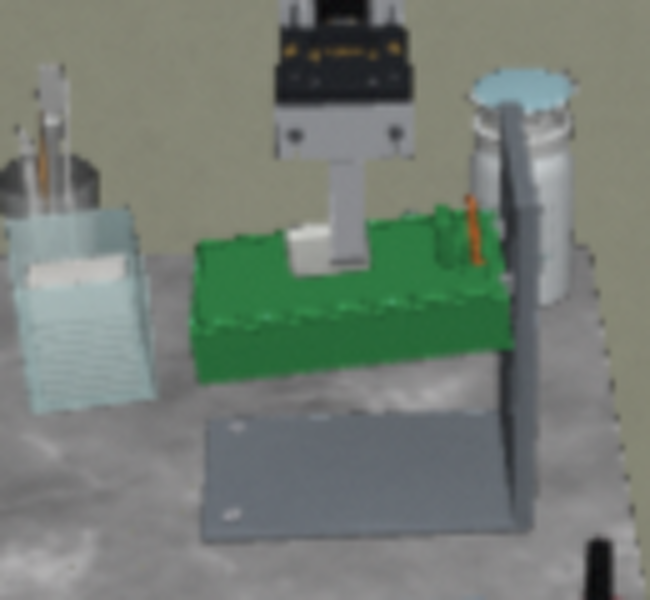

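```bash
cat > f14.py <<'E'
from f9 import *
def pts(sd,sc): 
    return [(D9,md_,[(a/5+190,b/5+120) for a,b in sd]),(S9,mc,[(a/5+160,b/5+170) for a,b in sc])]
print('====')
for nm,sd,sc in (('13',[(193,341),(515,340),(200,203),(192,280)],[(345,465),(555,382),(172,270-10)]),('14',[(198,383),(513,350),(200,242),(192,322)],[(350,515),(557,433),(172,280)])):
    p=go(pts(sd,sc),nm); h=CW(p,[(87.5,0,26)])[0]; s=W(s1,[(88.5,0,140)])[0]; print('hook',h.round(1),'slot',s.round(1))
E
python3 f14.py | sed -n '/====/,$p'
```

```text
====
13 [472.2 229.5 120.5] [0.77 0.6 ] [[0.2, 0.7], [0.0, -0.1], [0.0, -1.4], [-0.4, 0.6], [-0.7, -0.3], [1.0, 0.1], [-0.2, 0.2]]
hook [560.  230.7 145.6] slot [557.8 236.8 140. ]
14 [472.4 230.3 103.4] [ 1.28 -5.01] [[0.2, 0.5], [0.5, 0.5], [-0.7, -1.0], [-0.8, 0.7], [-0.8, -0.0], [0.5, -0.3], [-0.3, -0.1]]
hook [557.2 232.2 136.9] slot [557.8 236.8 140. ]
```

move_arm([
  {"jaw": 0.016, "linear": [0, 0, 0], "angular": [0, 0, 0]},
  {"jaw": 0.018, "linear": [0, 0, 0], "angular": [0, 0, 0]},
  {"jaw": 0.022, "linear": [0, 0, 0], "angular": [0, 0, 0]},
  {"jaw": 0.03, "linear": [0, 0, 0], "angular": [0, 0, 0]},
  {"jaw": 0.04, "linear": [0, 0, 0], "angular": [0, 0, 0]},
  {"jaw": 0.042, "linear": [0, 0, 0], "angular": [0, 0, 0]},
  {"jaw": 0.042, "linear": [0, 0, 0], "angular": [0, 0, 0]},
  {"jaw": 0.042, "linear": [0, 0, 0], "angular": [0, 0, 0]},
  {"jaw": 0.042, "linear": [0, 0, 0], "angular": [0, 0, 0]},
  {"jaw": 0.042, "linear": [0, 0, 0], "angular": [0, 0, 0]},
])

```text
time_s: 26.5
position: [470.1, 235.2, 146.4]
tcp_rot: [[1.0, 0.027, -0.007], [0.027, -1.0, -0.001], [-0.007, 0.001, -1.0]]
wrist_force: [-0.0, -0.6, -0.8]
grip_width: 0.446
```

```bash
python3 mv.py 472 234.5 157 1.6 9;python3 - <<'E'
from h import *
for n in('scene','side'):
  im,c=snap(n,n+'15')
  if n=='scene': cv2.imwrite('pics/c24.png',cv2.resize(im[170:290,160:280,::-1],None,fx=5,fy=5,interpolation=cv2.INTER_CUBIC))
  if n=='side': cv2.imwrite('pics/c25.png',cv2.resize(im[120:240,190:320,::-1],None,fx=5,fy=5,interpolation=cv2.INTER_CUBIC))
E
```

```text
t 26.5 p [470.1 235.2 146.4] yaw 1.56 tilt [-0.0065 -0.0007] F [-0.  -0.6 -0.8] w 41.9
rotvec/row [ 0.    0.04 -0.  ]
0 [0.0002, 0.0001, -0.0012]
```

View pics/c24.png

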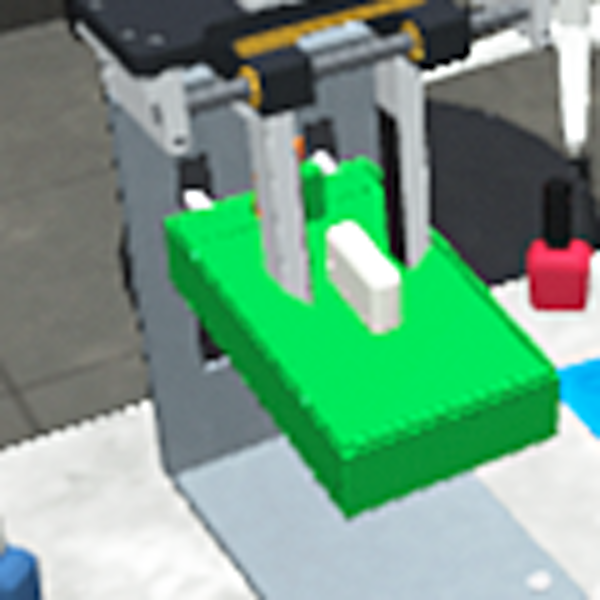

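View pics/c25.png

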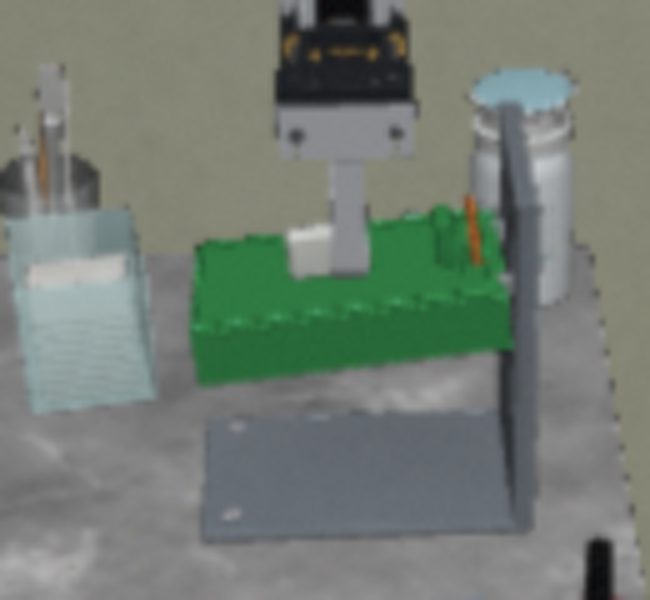

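move_arm([
  {"jaw": 0.042, "linear": [0, 0, -0.004], "angular": [0, 0, 0]},
  {"jaw": 0.042, "linear": [0, 0, -0.008], "angular": [0, 0, 0]},
  {"jaw": 0.042, "linear": [0, 0, -0.014], "angular": [0, 0, 0]},
  {"jaw": 0.042, "linear": [0, 0, -0.018], "angular": [0, 0, 0]},
  {"jaw": 0.042, "linear": [0, 0, -0.02], "angular": [0, 0, 0]},
  {"jaw": 0.042, "linear": [-0.01, 0, -0.02], "angular": [0, 0, 0]},
  {"jaw": 0.042, "linear": [-0.015, 0, -0.02], "angular": [0, 0, 0]},
  {"jaw": 0.042, "linear": [-0.01, 0, -0.01], "angular": [0, 0, 0]},
  {"jaw": 0.042, "linear": [0, 0, 0], "angular": [0, 0, 0]},
  {"jaw": 0.042, "linear": [0, 0, 0], "angular": [0, 0, 0]},
])

```text
time_s: 27.6
position: [434.8, 234.2, 269.1]
tcp_rot: [[1.0, 0.027, -0.004], [0.027, -1.0, 0.0], [-0.004, -0.0, -1.0]]
wrist_force: [0.2, 0.0, -0.5]
grip_width: 0.449
```

```bash
python3 mv.py 472 234.5 157 1.6 9;python3 - <<'E'
from h import *
for n in('scene','side','wrist'):
  im,c=snap(n,n+'16')
  if n=='scene': cv2.imwrite('pics/c26.png',cv2.resize(im[170:290,160:280,::-1],None,fx=5,fy=5,interpolation=cv2.INTER_CUBIC))
  if n=='side': cv2.imwrite('pics/c27.png',cv2.resize(im[120:240,190:320,::-1],None,fx=5,fy=5,interpolation=cv2.INTER_CUBIC))
E
```

```text
t 27.6 p [434.8 234.2 269.1] yaw 1.56 tilt [-0.0042  0.0003] F [ 0.2  0.  -0.5] w 42.2
rotvec/row [-0.    0.03 -0.  ]
0 [0.0042, 0.0001, 0.0124]
```

View pics/c26.png

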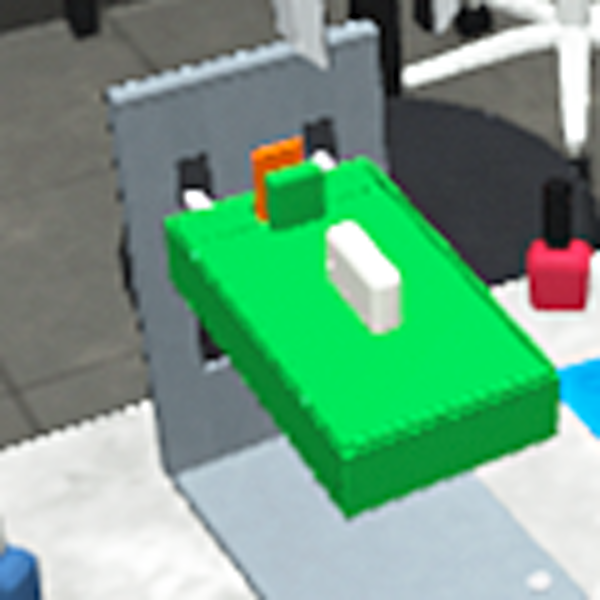

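View pics/c27.png

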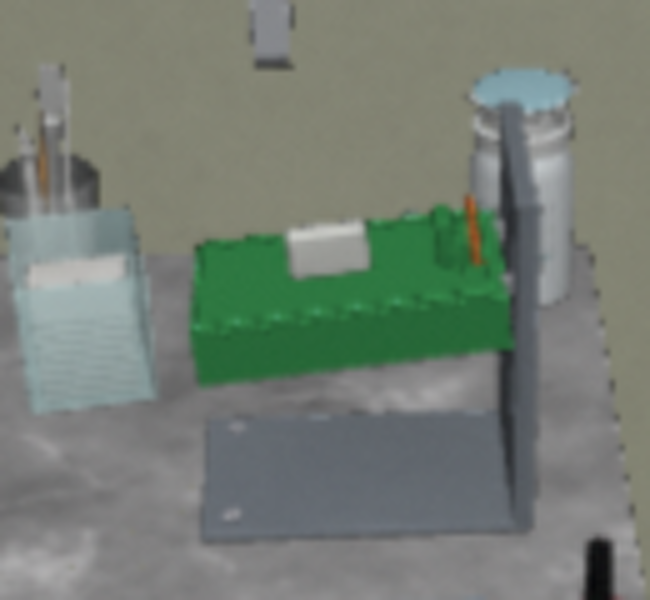

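View pics/wrist16.png

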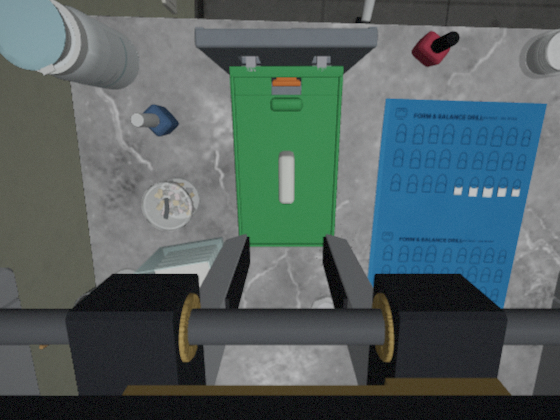

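```bash
cat > chk.py <<'E'
from f9 import *
print('====')
# stand by scene-only fit, so biases cancel
st=fit([(S,ms,us)],[450,200,0],'s')
for dz in(-4,0,4,8):
  q=lambda X:((proj(S,W(st,X))-[160,170])*5).round(0).tolist()
  print(dz,'tongue top at plane',q([(86,34,148+dz),(86,26,148+dz),(86,-26,148+dz),(86,-34,148+dz)]),'cover top FL corner',q([(86,48.5,148+dz),(86,-48.5,148+dz)]),'bottom FL',q([(83,48.5,114+dz)]))
E
python3 chk.py|sed -n '/====/,$p'
python3 - <<'E'
import cv2
im=cv2.imread('pics/scene16.png')
cv2.imwrite('pics/c28.png',cv2.resize(im[190:235,185:245],None,fx=12,fy=12,interpolation=cv2.INTER_CUBIC))
E
```

```text
====
s [467.19 232.42] 1.42
[[-0.0, -1.3], [-0.4, -1.6], [-0.8, 0.4], [0.2, -0.2], [-0.4, 0.7], [-0.0, 0.1], [0.1, -0.4], [0.5, 0.3], [-0.0, 0.4], [-0.2, 0.4], [0.8, -0.3], [0.3, 0.1]]
-4 tongue top at plane [[191.0, 211.0], [208.0, 206.0], [316.0, 173.0], [333.0, 168.0]] cover top FL corner [[160.0, 221.0], [362.0, 159.0]] bottom FL [[171.0, 290.0]]
0 tongue top at plane [[190.0, 204.0], [207.0, 198.0], [316.0, 165.0], [332.0, 160.0]] cover top FL corner [[159.0, 213.0], [361.0, 151.0]] bottom FL [[170.0, 282.0]]
4 tongue top at plane [[189.0, 196.0], [206.0, 190.0], [315.0, 158.0], [331.0, 153.0]] cover top FL corner [[157.0, 205.0], [360.0, 144.0]] bottom FL [[169.0, 275.0]]
8 tongue top at plane [[188.0, 188.0], [205.0, 182.0], [314.0, 150.0], [331.0, 145.0]] cover top FL corner [[156.0, 197.0], [360.0, 136.0]] bottom FL [[168.0, 267.0]]
```

View pics/c28.png

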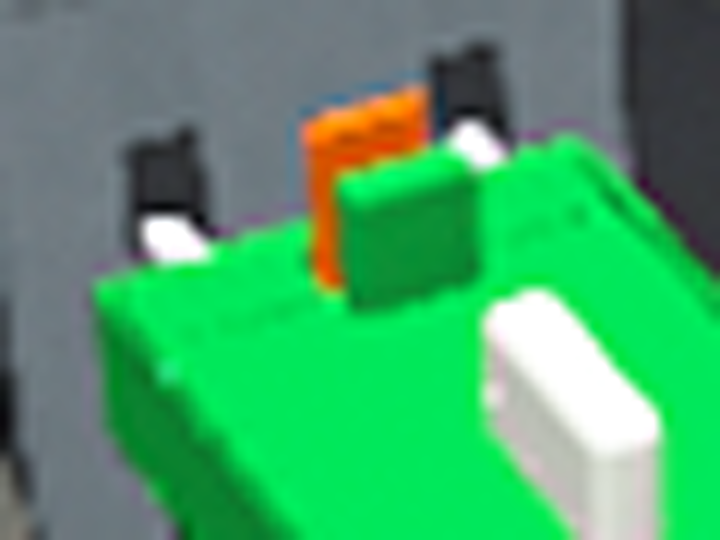

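```bash
python3 -c "
from h import *
print(ctrl.hand_in())"
```

```text
the job is handed in; nothing more can be done
None
```

The cover is off the box and hanging on the stand by both upper slots, released, and the job was handed in at about 27.8 s of the 62 s. No verdict was reported.

- **Lifting off:** I pinched tab and post together from above (opening about 14 mm) and lifted the cover clear of the box, and a picture showed it level.
- **On the sheet:** I laid it flat on the blue sheet and opened the fingers. The wrist force then read about zero.
- **Hanging:** I took the cover again by its white rib and put the hooks through the upper slots. I pushed down until it met about 12 N upward force, then a little further until it sank onto the lower edges, and let go.

**Last checks:**
- The arm is clear above with about zero wrist force, and the cover stayed put after release.
- The scene and side pictures show both hooks in the upper slots, with the cover drooping about 5° (0.09 rad, limit 0.2).
- No bystander was touched, and in the final wrist view they looked where they were.

**Weaker points:**
- **Hook height:** comparing the picture with projected points puts the hooks 0 to 4 mm below the slot edge. A separate fit gave about -3 mm, so this is close to the 4 mm tolerance at the camera's accuracy.
- **Sideways position:** the scene and side fit put the hooks about 4.6 mm off the slots, within the 8 mm limit. The wrist view, which I aligned by, showed about 0.3 mm, and I did not resolve the difference.
- **Cover on the sheet:** it rested 3 to 4 mm lower relative to the TCP than the stated sizes imply. I used the camera-measured height instead for the hanging.

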